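# Gauge the rod holder's jaw gap with stepped leaves

## Task

Find the gap of the blue rod holder with the gauge leaves: starting with the thinnest (white, 8 mm) and going up one size at a time, try each leaf upright all the way down in the open slot between the graphite jaws. Hang every leaf that drops in loose back in its own place in the rack, and leave the first one that binds (held by the spring jaw) pushed fully home and standing free in the slot, the thicker ones still hanging in the rack. Be gentle with the brittle graphite and leave everything else on the bench alone.

Things in the scene. Friction and masses are not known exactly. Their poses are not given: they have to be found in the camera images.
- mouth (a point): Point of the blue rod holder level with its top, 80 mm above the bench, on the plane of the fixed graphite anvil face, midway along the open slot. z up, x across the gap from the anvil face towards the spring jaw, y along the slot. The slot is 54 mm long (y), its flat floor 60 mm below this point. A leaf is fully home when its grip point is 42 mm above this point.
- holder: Blue spring-jaw rod holder, fixed to the bench, 81 mm tall; origin on the bench under mouth, same axes. Body x -30 to +75 mm, y -101 to +37 (base plate x -45 to +90, y -119 to +55); brass knob on its +x side. Only the open slot at y = 0 is used, the bay beside it is covered. The graphite is damaged if a leaf presses on the holder with more than 30 N.
- anvil: Fixed graphite anvil of the holder; origin and axes as holder. It slopes back 18 degrees over its top 14 mm. The spring jaw faces it across an unknown gap between 8 and 17 mm, parallel from 35 to 58 mm below mouth; above that the jaw slopes back 15 degrees for 20 mm, then 45 degrees. The jaw yields up to 3.5 mm against a spring of 4 to 8 N; the anvil does not.
- rack: Wooden gauge rack, 110 (x) by 260 (y) mm, fixed. Origin on the bench under its centre. The leaves hang in it by their collars in any order at y = -90, -30, 30, 90 mm, x = 0, axes parallel to the rack's, grip points 112 mm above the bench. Two rails along y (tops at 80 mm, 28 mm apart in x, outer faces 56 mm apart) carry the collars; fences 6 mm high leave each collar 4 mm either side in y.
- leaf8_grip (a point): Grip point on the axis of the white handle of the 8 mm gauge leaf, 102 mm above the blade's foot, 16 mm below the handle's top. Handle 20 (x) by 40 (y) by 40 mm high, gripped by its two x faces (20 mm apart); under it a collar 44 (x) x 40 (y) x 8 mm, its underside 32 mm below this point. z up, x across the blade's thickness, y along its width.
- leaf8: The same 8 mm leaf, 0.11 to 0.18 kg; origin at the centre of the blade's foot, same axes. Steel blade 8 mm thick (x), 36 mm wide (y), 70 mm long. If loose in the gap it drops home by its own weight; if it binds, friction holds it and it takes a push of about 5 to 15 N.
- leaf11_grip (a point): Grip point on the axis of the yellow handle of the 11 mm gauge leaf, 102 mm above the blade's foot, 16 mm below the handle's top. Handle 20 (x) by 40 (y) by 40 mm high, gripped by its two x faces (20 mm apart); under it a collar 44 (x) x 40 (y) x 8 mm, its underside 32 mm below this point. z up, x across the blade's thickness, y along its width.
- leaf11: The same 11 mm leaf, 0.11 to 0.18 kg; origin at the centre of the blade's foot, same axes. Steel blade 11 mm thick (x), 36 mm wide (y), 70 mm long. If loose in the gap it drops home by its own weight; if it binds, friction holds it and it takes a push of about 5 to 15 N.
- leaf14_grip (a point): Grip point on the axis of the orange handle of the 14 mm gauge leaf, 102 mm above the blade's foot, 16 mm below the handle's top. Handle 20 (x) by 40 (y) by 40 mm high, gripped by its two x faces (20 mm apart); under it a collar 44 (x) x 40 (y) x 8 mm, its underside 32 mm below this point. z up, x across the blade's thickness, y along its width.
- leaf14: The same 14 mm leaf, 0.11 to 0.18 kg; origin at the centre of the blade's foot, same axes. Steel blade 14 mm thick (x), 36 mm wide (y), 70 mm long. If loose in the gap it drops home by its own weight; if it binds, friction holds it and it takes a push of about 5 to 15 N.
- leaf17_grip (a point): Grip point on the axis of the blue handle of the 17 mm gauge leaf, 102 mm above the blade's foot, 16 mm below the handle's top. Handle 20 (x) by 40 (y) by 40 mm high, gripped by its two x faces (20 mm apart); under it a collar 44 (x) x 40 (y) x 8 mm, its underside 32 mm below this point. z up, x across the blade's thickness, y along its width.
- leaf17: The same 17 mm leaf, 0.11 to 0.18 kg; origin at the centre of the blade's foot, same axes. Steel blade 17 mm thick (x), 36 mm wide (y), 70 mm long. If loose in the gap it drops home by its own weight; if it binds, friction holds it and it takes a push of about 5 to 15 N.
- frit_jar: Bystander: green glass jar, white lid, 52 mm across, 75 mm tall. To be left alone.
- frit_jar2: Bystander: amber glass jar, white lid, 52 mm across, 75 mm tall. To be left alone.
- mug: Bystander: blue mug, 76 mm across, 90 mm tall. To be left alone.
- paddle: Bystander: graphite paddle, plate 70 x 60 mm, wooden handle, lying flat; origin near the plate's handle end. To be left alone.
- driver: Bystander: screwdriver lying flat. To be left alone.
- brush: Bystander: brush lying flat. To be left alone.
Mind the look-alikes: they are no part of the job. Of the things that look like the leaf8, the smallest one is meant.

How it is judged:
By the outcome, as a careful person would: the job done as asked, in the order asked, and still so for the second after the job is handed in, with the robot touching nothing.
It also fails if it takes over 72 s, if anything falls off the work surface, if the arm or the gripper's body presses on something with over 40 N, if the wrist force passes 120 N, or if a joint passes its speed limit or range.

## Robot

A 7-joint arm with a two-finger parallel gripper is mounted at the origin on the work surface. World frame = base frame: x ahead of the robot, y to its left, z up, the work surface at z = 0. Lengths are in m, angles in degrees, forces in N, time in s.
With the tool pointing down it reaches from about 0.425 to 0.875 m from the base axis. Payload 4.7 kg.
Tool frame: the origin (TCP) lies on the front face of the gripper's body, between the roots of the fingers; the fingertips stand 70 mm ahead of it and the grasp point (between the pads) lies 51 mm ahead of it (tip_extent is the distance from the TCP to the fingertips, in m); z points along the fingers, y is the direction in which the jaws open and shut (so a half turn about z gives the same grasp; the last joint's range is limited). The gripper opens to 87 mm and grips with 3 to 60 N. Pads are 19 mm wide; open, the fingers measure 117 mm over their backs; the gripper's body (75 mm by 190 mm) begins 51 mm behind the grasp point.
Start: joints at [63.891, 18.392, -4.016, 83.108, 1.295, 78.541, -3.26], TCP at [0.294, -0.58, 0.292] pointing down, gripper open.
Joint ranges: [-163.93, 163.93], [-17.29, 119.83], [-79.2, 71.16], [3.27, 140.29], [-89.18, 269.18], [5.43, 117.66], [-154.24, 154.24]. Speed limits (degrees/s): [147.25, 147.25, 180, 180, 180, 180, 180].

## Interface

Orientations are given as [roll, pitch, yaw] about the fixed x, y, z axes, in that order (R = Rz(yaw) Ry(pitch) Rx(roll)).
In Python, from cell import * gives the robot as it stands.
- The arm moves only by the tool carry_out, never from a script. Its argument "increments" is text: rows parted by semicolons, each of 7 numbers parted by spaces: the opening, from 0 (shut) to 1 (fully open), then the shift along the tool's x, y, z in m, then the turn, a rotation vector about the tool's x, y, z in degrees. A call has 1 to 20 rows; each row shifts and turns the pose as measured when the row begins, along the tool's axes as they then stand; what a row does not reach is not made up. A row lasts 1/8 s, in which the tool goes at most 62.5 mm and 10.7 degrees, less where a joint would pass 70% of its speed; a pose out of reach is approached as far as the arm can. A call is refused whole if a number of a shift passes 0.0625 or a number of a turn 10.7, either way. A call with a gripper value outside its range is refused whole. The fingers move at their own pace and stop on an object; "force" is the grip in N (left out, the last holds). Time passes only in rows, so rows that do not move let the fingers close. It gives the time, the measured TCP pose, the force and the opening at its end, in the units of the state.
- get_obs(): the state, without advancing time (a new reading comes with each control period).
- read_camera(name): name is "side" or "top" or "wrist"; returns a dict with "img" (480x640x3 uint8, blue, green, red), "fx", "fy", "cx", "cy" (pixels), "world_from_camera" (4x4, takes a point from camera to world coordinates). Camera axes: x right, y down, z forward; pixel columns grow to the right and rows downward; lengths in m; the calibration is good to about 2 mm. A picture is of the moment at which its call begins. There is no depth.
- sign_off(): hands the job in, once; it reports no verdict.
Trained networks look in a picture, given as the dict that the camera call returned (one of the last four; its "shot" number tells which), for a name from the list of things; names that differ only in an ending like _2 or _b are one class to them, and where a whole thing is asked for, a point or a joint stands for the part that bears it (a point fixed in the world has none). Each returns a list of dicts, best first, with "confidence" (0 to 1); they miss things now and then, are a little off and sometimes report something else, mostly with a low value. They report only what shows in the picture. A call takes as long as a camera call. They do not tell look-alikes from the thing itself.
- masks_of(target, picture): "pixels" (480x640 bool, what is visible of it) and "bbox" ([left, top, right, bottom] in pixels, round what is visible of it).
The state is a dict: "time_s": time; "qpos": joint angles; "joint_velocities": joint speeds; "effort": joint torques, N m; "tool_pos": TCP position; "tool_rot": TCP orientation; "force": force on the tool from outside, world axes, zero at the start; "wrist_torque": the same for the moment, N m; "grip_width": finger opening in m.
Only numpy, scipy, OpenCV 4.12 (cv2) and the standard library are available. Lean on these libraries where they do the work, as an engineer would, in place of code of your own. Each camera call takes 0.05 s, during which the arm holds its last target.

## Working session

There is one attempt and no reset: what is moved stays moved. The work goes in short steps, Python scripts to look and compute and a tool call to move; the robot and the scene stay as the last step left them, time stands still between calls to the robot, and variables do not carry over. Pictures are saved under pics/ and viewed, and the job is handed in when it is done.

Besides the shell and the picture viewer there is one more tool, called after "Emit:" as name(argument=value, ...), one argument or row to a line, values as JSON. carry_out: Moves the arm, as the interface text tells. Its arguments: {"type":"object","properties":{"increments":{"type":"string"},"force":{"type":"number"}},"required":["increments"]}

```bash
ls; mkdir -p pics; python3 - <<'E'
from cell import *
import cv2
print(get_obs())
for n in ["side","top","wrist"]:
    p=read_camera(n); cv2.imwrite(f"pics/{n}0.png",p["img"]); print(n,p["fx"],p["cx"],p["cy"],p["world_from_camera"].tolist() if hasattr(p["world_from_camera"],'tolist') else p["world_from_camera"])
E
```

```text
pics
{'time_s': 0.0, 'qpos': array([63.89083489, 18.43988361, -4.01656617, 83.17317284,  1.29426664,
       78.5396754 , -3.26214638]), 'joint_velocities': array([ 0.03412259, -0.01938211,  0.03865581, -0.10459428,  0.05419942,
       -0.08042095,  0.041975  ]), 'effort': array([-1.17295775e-03, -4.91291177e+01, -4.04220382e-01, -3.12532675e+01,
       -6.38803560e-02,  4.37011337e-02,  1.54661639e-04]), 'tool_pos': array([ 0.29404655, -0.57923435,  0.29116732]), 'tool_rot': array([-1.79892471e+02,  4.55741944e-03,  2.69175699e+01]), 'force': array([-0.94912341,  0.03915321,  0.30570574]), 'wrist_torque': array([-0.00960266,  0.03582878,  0.00547164]), 'grip_width': 0.08681797484297978}
side 502.31678374923314 320.27163225409157 243.42343920917736 [[-0.9680679652626603, -0.18475908103063138, 0.16943581855360318, 0.35589191500089734], [-0.25060309402593045, 0.7308102592217859, -0.6349129501599545, 0.7760210706630982], [-0.006519501272613965, -0.657100028148609, -0.7537751979935753, 1.0318545031348783], [0.0, 0.0, 0.0, 1.0]]
top 545.7966833011031 319.7216370344234 238.4661211511147 [[0.023992660756623995, -0.99659229429385, 0.07891863648047999, 0.4385425909546694], [-0.9995798806443243, -0.022630600487852738, 0.018108509950786243, -0.014604875703401318], [-0.01626082534486129, -0.07931995256982816, -0.9967165749015237, 1.5253919949376202], [0.0, 0.0, 0.0, 1.0]]
wrist 421.6743291081847 323.68935736120324 239.2067406015684 [[0.4532105490129177, -0.8637914337068995, -0.22014667228460563, 0.3541650778618513], [-0.8914030130925477, -0.439429584471354, -0.11091577228175073, -0.5495210175056257], [-0.000930866764814154, 0.2465076050467995, -0.969140409920644, 0.383731882402161], [0.0, 0.0, 0.0, 1.0]]
```

View pics/side0.png

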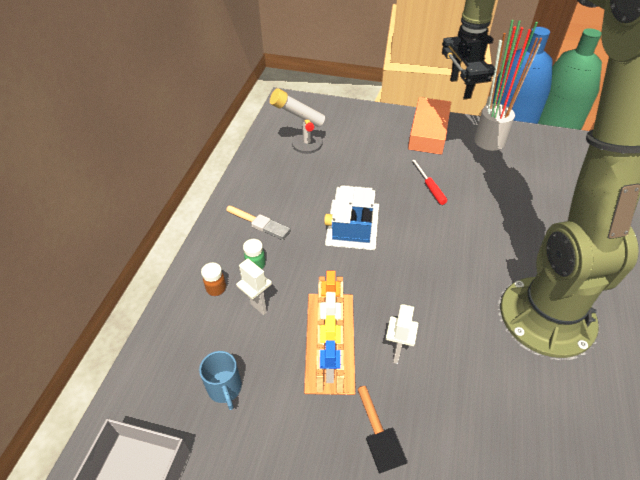

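View pics/top0.png

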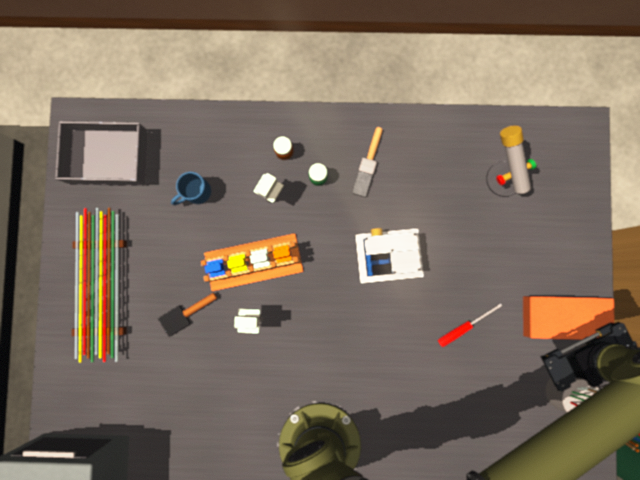

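View pics/wrist0.png

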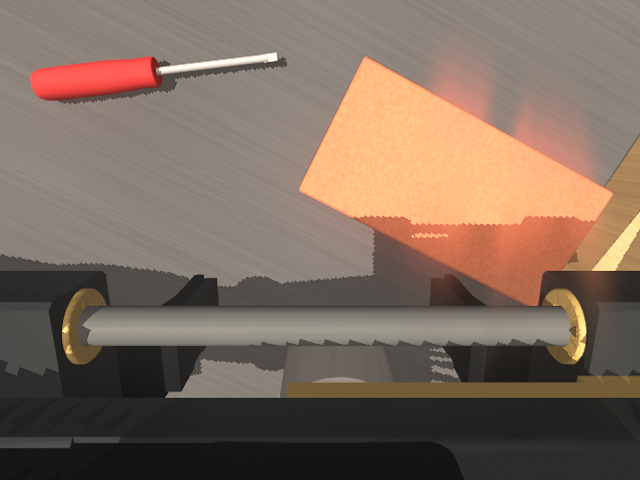

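```bash
python3 - <<'E'
import cv2
s=cv2.imread("pics/side0.png");t=cv2.imread("pics/top0.png")
cv2.imwrite("pics/sc.png",cv2.resize(s[170:410,220:430],(700,800)[::1],interpolation=cv2.INTER_CUBIC)[:600] if 0 else cv2.resize(s[225:405,220:430],(700,600),interpolation=cv2.INTER_CUBIC))
cv2.imwrite("pics/sc2.png",cv2.resize(s[175:255,310:390],(600,600),interpolation=cv2.INTER_CUBIC))
cv2.imwrite("pics/tc.png",cv2.resize(t[160:340,195:435],(800,600),interpolation=cv2.INTER_CUBIC))
E
```

```text
(no output)
```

View pics/sc.png

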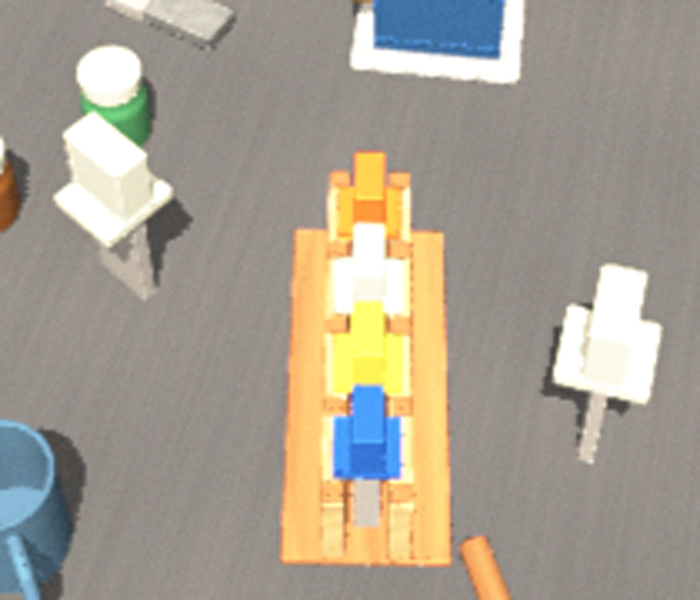

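View pics/sc2.png

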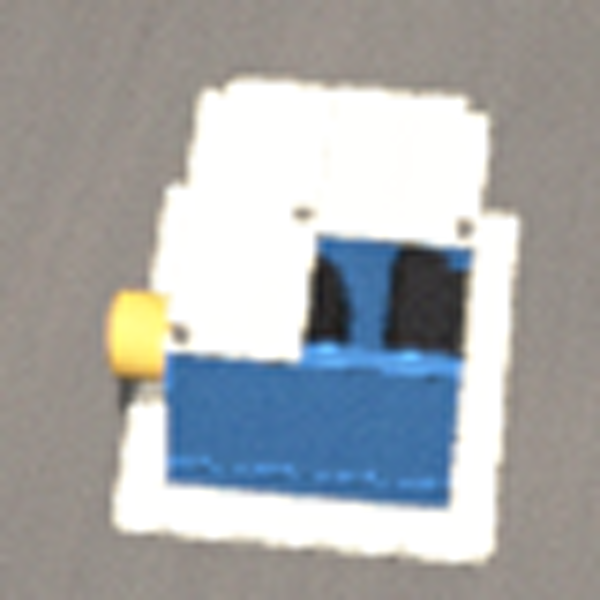

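View pics/tc.png

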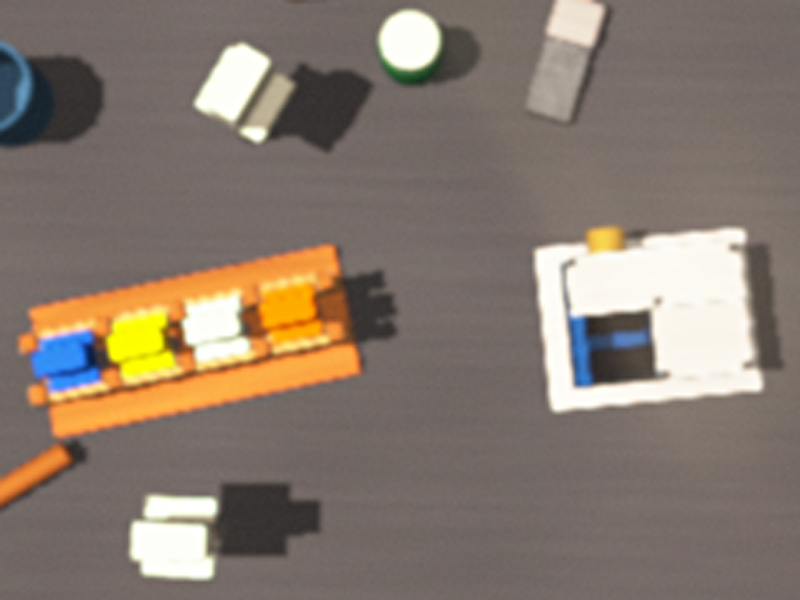

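```bash
cat > h.py <<'E'
import numpy as np, cv2
from scipy.spatial.transform import Rotation as R
from scipy.optimize import least_squares
def px2w(p,u,v,z):
    T=np.array(p["world_from_camera"]); d=T[:3,:3]@np.array([(u-p["cx"])/p["fx"],(v-p["cy"])/p["fy"],1.0]); c=T[:3,3]
    return c+d*(z-c[2])/d[2]
def w2px(p,X):
    T=np.array(p["world_from_camera"]); c=(np.atleast_2d(X)-T[:3,3])@T[:3,:3]
    return np.c_[p["fx"]*c[:,0]/c[:,2]+p["cx"],p["fy"]*c[:,1]/c[:,2]+p["cy"]]
def tool(o,grip,yaw):
    """remaining shift in tool axes to bring grasp point to grip (world), yaw wanted"""
    Rt=R.from_euler('xyz',o["tool_rot"],degrees=True)
    g=np.array(o["tool_pos"])+Rt.apply([0,0,.051])
    Rw=R.from_euler('xyz',[180,0,yaw],degrees=True)
    d=Rt.inv().apply(np.array(grip)-g); r=(Rt.inv()*Rw).as_rotvec(degrees=True)
    print("grasp",g.round(4),"rpy",np.round(o["tool_rot"],2)); print("shift tool mm",(d*1000).round(1),"turn",r.round(2),"force",np.round(o["force"],1),"w",round(o["grip_width"],4),"t",o["time_s"])
E
python3 - <<'E'
from cell import *
from h import *
p=read_camera("top"); s=read_camera("side")
for n in ["leaf8","leaf11","leaf14","leaf17","holder","rack"]:
    for q,nm in((p,"top"),(s,"side")):
        for m in masks_of(n,q)[:3]:
            v,u=np.nonzero(m["pixels"]); print(n,nm,round(m["confidence"],2),[round(x) for x in m["bbox"]],len(u), px2w(q,u.mean(),v.mean(),.1 if n!="holder" else .06).round(3))
print(px2w(p,388,255,.0), px2w(p,252,262,.02))
E
```

```text
leaf8 top 0.79 [247, 247, 268, 269] 271 [0.496 0.168 0.1  ]
leaf8 top 0.78 [254, 171, 286, 202] 515 [0.683 0.151 0.1  ]
leaf8 top 0.7 [227, 254, 253, 273] 254 [0.481 0.224 0.1  ]
leaf8 side 0.91 [321, 314, 338, 343] 423 [0.484 0.224 0.1  ]
leaf8 side 0.88 [321, 270, 344, 297] 351 [0.511 0.105 0.1  ]
leaf8 side 0.82 [241, 261, 275, 311] 1035 [0.682 0.149 0.1  ]
leaf11 top 0.79 [247, 247, 268, 269] 271 [0.496 0.168 0.1  ]
leaf11 top 0.78 [254, 171, 286, 202] 515 [0.683 0.151 0.1  ]
leaf11 top 0.7 [227, 254, 253, 273] 254 [0.481 0.224 0.1  ]
leaf11 side 0.91 [321, 314, 338, 343] 423 [0.484 0.224 0.1  ]
leaf11 side 0.88 [321, 270, 344, 297] 351 [0.511 0.105 0.1  ]
leaf11 side 0.82 [241, 261, 275, 311] 1035 [0.682 0.149 0.1  ]
leaf14 top 0.79 [247, 247, 268, 269] 271 [0.496 0.168 0.1  ]
leaf14 top 0.78 [254, 171, 286, 202] 515 [0.683 0.151 0.1  ]
leaf14 top 0.7 [227, 254, 253, 273] 254 [0.481 0.224 0.1  ]
leaf14 side 0.91 [321, 314, 338, 343] 423 [0.484 0.224 0.1  ]
leaf14 side 0.88 [321, 270, 344, 297] 351 [0.511 0.105 0.1  ]
leaf14 side 0.82 [241, 261, 275, 311] 1035 [0.682 0.149 0.1  ]
leaf17 top 0.79 [247, 247, 268, 269] 271 [0.496 0.168 0.1  ]
leaf17 top 0.78 [254, 171, 286, 202] 515 [0.683 0.151 0.1  ]
leaf17 top 0.7 [227, 254, 253, 273] 254 [0.481 0.224 0.1  ]
leaf17 side 0.91 [321, 314, 338, 343] 423 [0.484 0.224 0.1  ]
leaf17 side 0.88 [321, 270, 344, 297] 351 [0.511 0.105 0.1  ]
leaf17 side 0.82 [241, 261, 275, 311] 1035 [0.682 0.149 0.1  ]
holder top 0.63 [356, 232, 422, 282] 2932 [ 0.515 -0.174  0.06 ]
holder side 0.95 [325, 185, 383, 251] 2869 [ 0.512 -0.15   0.06 ]
holder side 0.52 [362, 208, 376, 220] 104 [ 0.478 -0.173  0.06 ]
rack top 0.95 [204, 233, 301, 293] 2503 [0.484 0.183 0.1  ]
rack side 0.79 [306, 274, 352, 399] 3554 [0.473 0.264 0.1  ]
[ 0.5173605  -0.17858299  0.        ] [0.4882692  0.19829534 0.02      ]
```

```bash
cat >> h.py <<'E'
def plan(o,tcp,yaw,n):
    y0=o["tool_rot"][2]; dy=(yaw-y0+180)%360-180; d=(np.array(tcp)-o["tool_pos"])/n
    out=[]
    for i in range(n):
        Rr=R.from_euler('xyz',[180,0,y0+dy*i/n],degrees=True); s=Rr.inv().apply(d)
        out.append("%.4f %.4f %.4f 0 0 %.2f"%(*s,-dy/n))
    print("; ".join(out))
E
python3 - <<'E'
from cell import *
from h import *
plan(get_obs(),[.5,-.16,.33],93,9)
E
```

```text
0.0415 -0.0312 -0.0042 0 0 -7.34; 0.0451 -0.0257 -0.0042 0 0 -7.34; 0.0480 -0.0197 -0.0042 0 0 -7.34; 0.0502 -0.0134 -0.0042 0 0 -7.34; 0.0515 -0.0069 -0.0042 0 0 -7.34; 0.0519 -0.0002 -0.0042 0 0 -7.34; 0.0515 0.0064 -0.0042 0 0 -7.34; 0.0503 0.0129 -0.0042 0 0 -7.34; 0.0482 0.0193 -0.0042 0 0 -7.34
```

Emit:
carry_out(
  increments="1 0.0415 -0.031 -0.004 0 0 -7.3; 1 0.045 -0.026 -0.004 0 0 -7.3; 1 0.048 -0.02 -0.004 0 0 -7.3; 1 0.05 -0.013 -0.004 0 0 -7.3; 1 0.0515 -0.007 -0.004 0 0 -7.3; 1 0.052 0 -0.004 0 0 -7.3; 1 0.0515 0.006 -0.004 0 0 -7.3; 1 0.05 0.013 -0.004 0 0 -7.3; 1 0.048 0.019 -0.004 0 0 -7.3; 1 0 0 0 0 0 0",
  force=25,
)

```text
time_s: 2.1
tool_pos: [0.4999, -0.1449, 0.3298]
tool_rot: [179.8, 0.2, 94.7]
force: [-0.9, -1.4, -0.3]
grip_width: 0.0867
```

```bash
python3 - <<'E'
from cell import *
from h import *
p=read_camera("wrist"); cv2.imwrite("pics/w1.png",p["img"]); import pickle; pickle.dump(p,open("w1.pkl","wb"))
tool(get_obs(),[.5,-.16,.279],93)
E
```

```text
grasp [ 0.4991 -0.148   0.2784] rpy [179.87   0.31  94.45]
shift tool mm [-12.    0.   -0.5] turn [0.14 0.3  1.45] force [ 0.1 -1.2 -0.7] w 0.0869 t 2.15
```

View pics/w1.png

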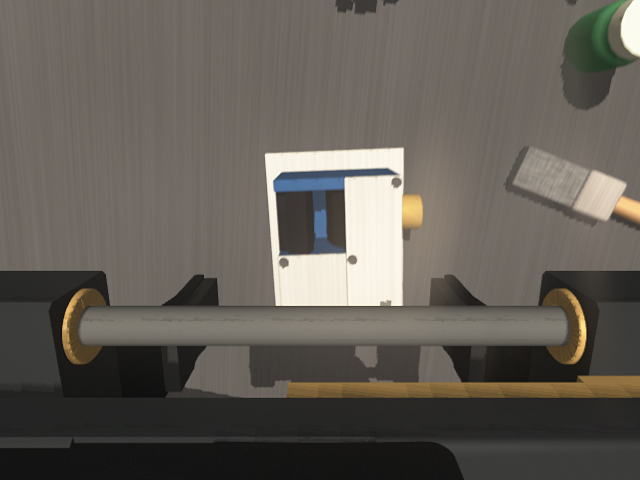

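```bash
python3 - <<'E'
import cv2
i=cv2.imread("pics/w1.png")
cv2.imwrite("pics/w1z.png",cv2.resize(i[140:310,255:435],(720,680)[::1],interpolation=cv2.INTER_CUBIC)[:600])
E
```

```text
(no output)
```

View pics/w1z.png

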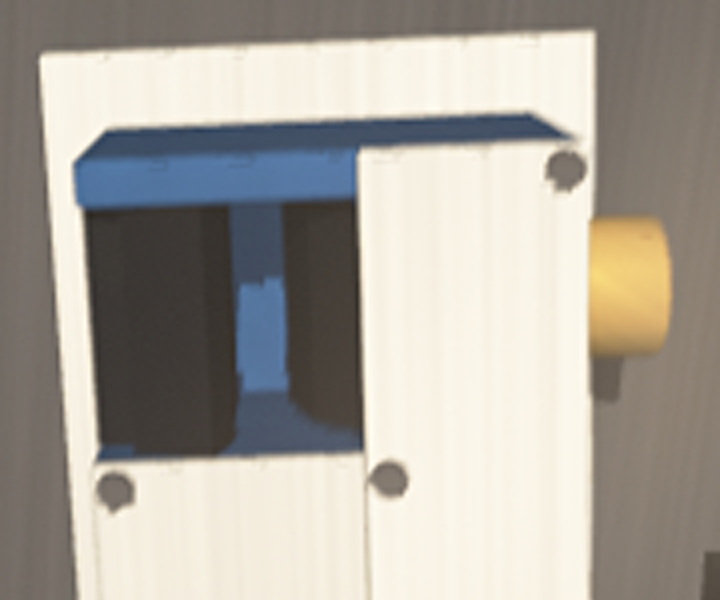

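```bash
cat > fh.py <<'E'
from h import *
import pickle
p=pickle.load(open("w1.pkl","rb"))
Z=lambda a,b:(255+a/4,140+b/4)
pts=[(Z(75,160),(-30,37,80)),(Z(583,140),(75,37,81)),(Z(82,207),(-30,27,80)),(Z(97,457),(-30,-27,81)),(Z(40,53),(-45,55,None)),(Z(595,32),(90,55,None))]
obs=np.array([a for a,_ in pts])
def model(q):
    x,y,th,hb=q; c,s=np.cos(th),np.sin(th)
    M=np.array([[m[0]/1000,m[1]/1000,(hb if m[2] is None else m[2]/1000)] for _,m in pts])
    return np.c_[x+c*M[:,0]-s*M[:,1],y+s*M[:,0]+c*M[:,1],M[:,2]]
r=least_squares(lambda q:(w2px(p,model(q))-obs).ravel(),[.49,-.13,0,.01])
print(r.x[:2].round(4),np.degrees(r.x[2]).round(2),r.x[3].round(4)); print(r.fun.reshape(-1,2).round(1))
x,y,th,hb=r.x
def H(a,b,z): c,s=np.cos(th),np.sin(th);a/=1e3;b/=1e3; return [x+c*a-s*b,y+s*a+c*b,z/1e3]
im=cv2.resize(p["img"][140:310,255:435],(720,680),interpolation=cv2.INTER_CUBIC)
def L(A,B,col):
    q=(w2px(p,[A,B])-[255,140])*4+1.5; cv2.line(im,tuple(map(int,q[0])),tuple(map(int,q[1])),col,1)
L(H(-4.5,27,80),H(-4.5,-27,80),(0,0,255)); L(H(0,27,66),H(0,-27,66),(0,255,0)); L(H(0,27,20),H(0,-27,20),(255,255,0))
L(H(-30,37,80),H(75,37,80),(0,0,255));L(H(75,-101,81),H(75,37,81),(0,0,255));L(H(-30,-101,81),H(-30,37,81),(0,0,255));L(H(-45,55,hb*1e3),H(90,55,hb*1e3),(255,0,255));L(H(-45,55,hb*1e3),H(-45,-55,hb*1e3),(255,0,255))
L(H(-30,27,80),H(20,27,80),(0,255,255));L(H(-30,-27,81),H(20,-27,81),(0,255,255)); L(H(0,27,20),H(20,27,20),(0,255,255)); L(H(0,-27,20),H(20,-27,20),(0,255,255))
cv2.imwrite("pics/w1o.png",im[:600])
E
python3 fh.py
```

```text
[ 0.4924 -0.1535] 6.96 0.0039
[[-0.6 -0.3]
 [ 2.6 -0.3]
 [-1.5  0.3]
 [-1.1  1.6]
 [ 0.2 -0.5]
 [ 0.4 -0.7]]
```

View pics/w1o.png

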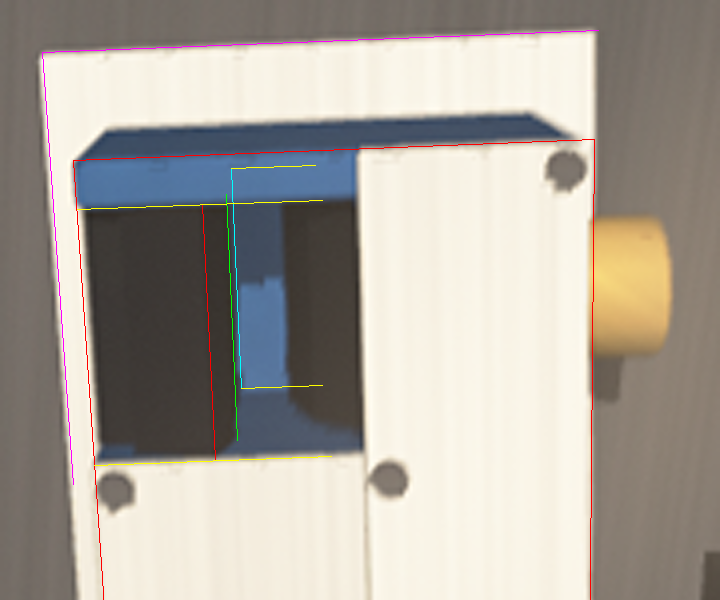

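Emit:
carry_out(
  increments="1 0.055 0 -0.006 0 0 -1; 1 0.055 0 -0.006 0 0 -1; 1 0.055 0 -0.006 0 0 -1; 1 0.055 0 -0.006 0 0 -1; 1 0.05 0.005 -0.006 0 0 -1; 1 0 0 0 0 0 0;1 0 0 0 0 0 0",
)

```text
time_s: 3.02
tool_pos: [0.475, 0.1167, 0.3581]
tool_rot: [179.9, 0.6, 98.2]
force: [-0.2, -0.8, -0.1]
grip_width: 0.0874
```

```bash
python3 - <<'E'
from cell import *
from h import *
p=read_camera("wrist"); cv2.imwrite("pics/w2.png",p["img"]); import pickle; pickle.dump(p,open("w2.pkl","wb"))
tool(get_obs(),[.49,.13,.31],100)
E
```

```text
grasp [0.4752 0.1166 0.3071] rpy [179.86   0.53  98.19]
shift tool mm [11.2 16.6 -2.9] turn [ 0.14  0.53 -1.81] force [ 0.4  0.8 -0.2] w 0.0872 t 3.075
```

View pics/w2.png

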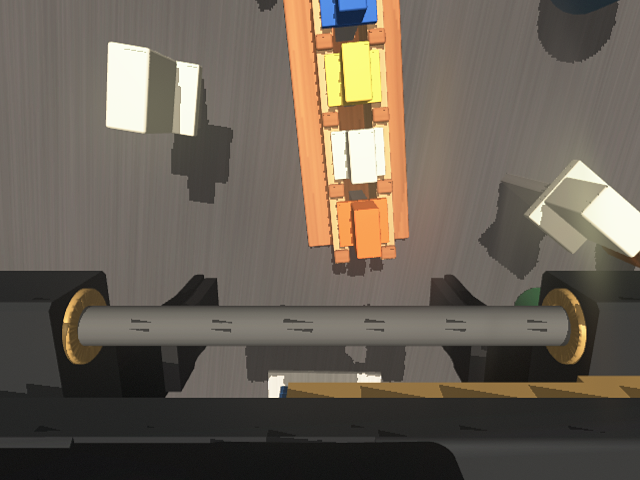

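```bash
python3 - <<'E'
import cv2
i=cv2.imread("pics/w2.png")
cv2.imwrite("pics/w2z.png",cv2.resize(i[0:150,280:430],(600,600),interpolation=cv2.INTER_CUBIC))
cv2.imwrite("pics/w2y.png",cv2.resize(i[120:270,280:430],(600,600),interpolation=cv2.INTER_CUBIC))
E
```

```text
(no output)
```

View pics/w2z.png

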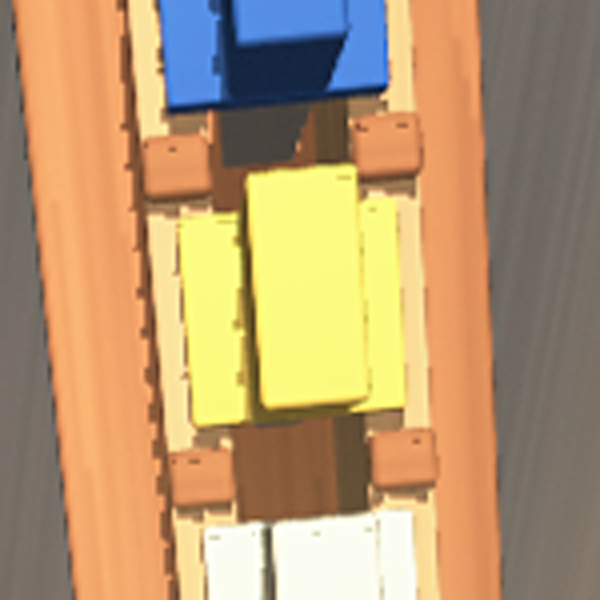

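View pics/w2y.png

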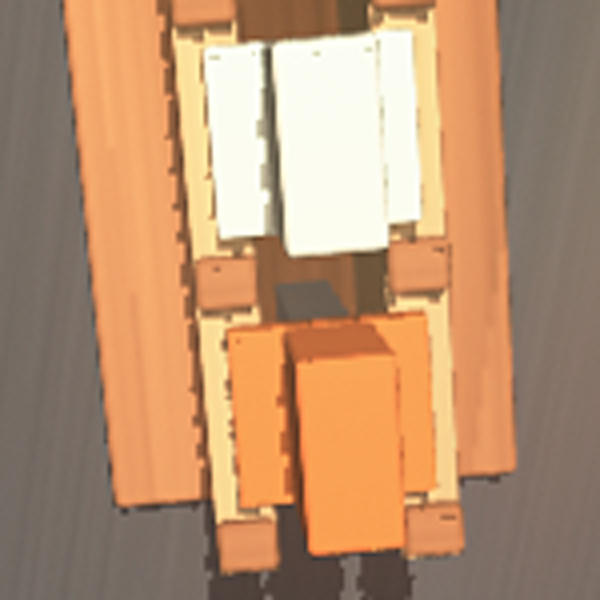

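```bash
cat > fr.py <<'E'
from h import *
import pickle
p=pickle.load(open("w2.pkl","rb"))
A=lambda l,oy:np.array([(280+a/4-.4,oy+b/4-.4) for a,b in l])
S={"y":A([(247,170),(357,163),(370,400),(265,408)],0),"w":A([(272,44),(380,36),(387,247),(290,256)],120),"o":A([(297,358),(395,350),(403,550),(312,555)],120)}
ML=np.array([(-10,20,128),(10,20,128),(10,-20,128),(-10,-20,128)])/1e3
def T(q,M): c,s=np.cos(q[2]),np.sin(q[2]); return np.c_[q[0]+c*M[:,0]-s*M[:,1],q[1]+s*M[:,0]+c*M[:,1],M[:,2]]
for k,o in S.items():
    r=least_squares(lambda q:(w2px(p,T(q,ML))-o).ravel(),[.49,.17,0]); print(k,r.x[:2].round(4),np.degrees(r.x[2]).round(2),np.abs(r.fun).max().round(1))
# rack: all handles jointly
off={"y":30,"w":-30,"o":-90}
def f(q): return np.concatenate([(w2px(p,T(q,ML+[0,off[k]/1e3,0]))-o).ravel() for k,o in S.items()])
r=least_squares(f,[.49,.17,0]); print("rack by handles",r.x[:2].round(4),np.degrees(r.x[2]).round(2)); print(r.fun.reshape(3,4,2).mean(1).round(2))
# by fences (outer rail faces +-28 at z=.086 ; midway between leaves y=0,-60,-120?) use base corners + fence outer corners
F=A([(144,165),(422,145),(170,480),(437,455)],0); 
# fence centres in y : yellow/blue fence y=60, yellow/white y=0, white/orange -60
fc=np.concatenate([A([(178,168),(388,145),(202,475),(404,458)],0),A([(227,284),(419,266)],120)])
FM=np.array([(-21,60,86),(21,60,86),(-21,0,86),(21,0,86),(-21,-60,86),(21,-60,86)])/1e3
r2=least_squares(lambda q:(w2px(p,T(q,FM))-fc).ravel(),[.49,.17,0]); print("rack by fences",r2.x[:2].round(4),np.degrees(r2.x[2]).round(2)); print(r2.fun.reshape(-1,2).round(1))
for y in (90,30,-30,-90): print(y,T(r.x,np.array([[0,y/1e3,.112]])).round(4),T(r2.x,np.array([[0,y/1e3,.112]])).round(4))
E
python3 fr.py
```

```text
y [0.4844 0.2251] 13.06 0.8
w [0.4983 0.1667] 13.0 1.0
o [0.512  0.1086] 12.81 1.2
rack by handles [0.4913 0.196 ] 13.28
[[ 0.11 -0.12]
 [-0.08 -0.1 ]
 [-0.03  0.3 ]]
rack by fences [0.4912 0.1957] 13.34
[[-0.3 -0.9]
 [ 0.  -0.2]
 [ 0.1  0.7]
 [ 0.2  0.2]
 [-0.2  0.1]
 [ 0.2  0.3]]
90 [[0.4706 0.2836 0.112 ]] [[0.4705 0.2833 0.112 ]]
30 [[0.4844 0.2252 0.112 ]] [[0.4843 0.2249 0.112 ]]
-30 [[0.4982 0.1668 0.112 ]] [[0.4982 0.1665 0.112 ]]
-90 [[0.512  0.1084 0.112 ]] [[0.512  0.1082 0.112 ]]
```

```bash
python3 - <<'E'
from cell import *
from h import *
import pickle
p=pickle.load(open("w2.pkl","rb")); t=read_camera("top")
print(px2w(p,107,80,.16),px2w(p,150,80,.16),px2w(p,150,130,.16),px2w(p,200,65,.11),px2w(p,196,135,.11))
print(px2w(t,234,325,.16),px2w(t,258,309,.11))
tool(get_obs(),[.4982,.1667,.19],103.3)
E
```

```text
[0.32351069 0.19270363 0.16      ] [0.35096541 0.19667644 0.16      ] [0.35217012 0.16526396 0.16      ] [0.36792297 0.21498975 0.11      ] [0.36832969 0.16347518 0.11      ]
[0.32616983 0.21800924 0.16      ] [0.36449359 0.16595331 0.11      ]
grasp [0.4752 0.1164 0.3071] rpy [179.86   0.52  98.17]
shift tool mm [ 47.5  29.7 116.7] turn [ 0.11  0.53 -5.13] force [-0.3 -0.2 -0.9] w 0.0868 t 3.125
```

Emit:
carry_out(
  increments="1 0.016 0.010 0.04 0 0.2 -1.7; 1 0.016 0.010 0.04 0 0.2 -1.7; 1 0.016 0.010 0.037 0 0 -1.7; 1 0 0 0 0 0 0",
)

```text
time_s: 3.62
tool_pos: [0.5003, 0.161, 0.2375]
tool_rot: [179.9, 0.3, 102.5]
force: [-0.1, 0.3, -0.2]
grip_width: 0.0872
```

```bash
python3 - <<'E'
from cell import *
from h import *
p=read_camera("wrist"); cv2.imwrite("pics/w3.png",p["img"])
tool(get_obs(),[.4982,.1667,.114],103.3)
E
```

```text
grasp [0.5016 0.1601 0.1883] rpy [179.69   0.36 102.44]
shift tool mm [ 7.6 -2.4 74.3] turn [ 0.31  0.36 -0.86] force [ 0.3 -0.9  0.3] w 0.087 t 3.675
```

View pics/w3.png

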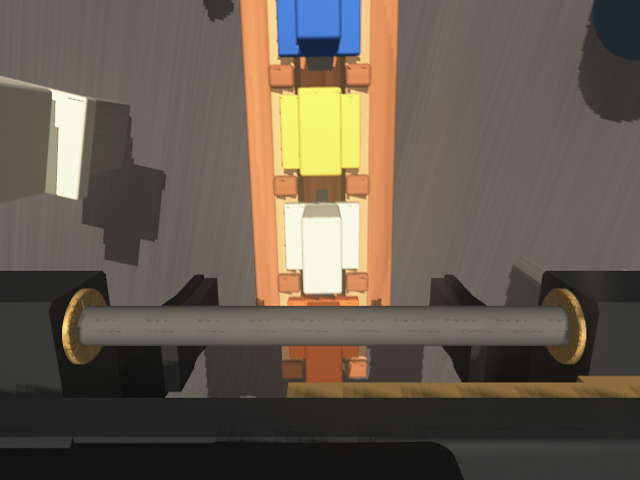

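Emit:
carry_out(
  increments="1 0.004 -0.001 0.025 0.1 0.3 -0.8; 1 0.003 -0.001 0.025 0.1 0 0; 1 0.001 0 0.024 0 0 0; 1 0 0 0 0 0 0",
)

```text
time_s: 4.18
tool_pos: [0.5038, 0.1613, 0.1711]
tool_rot: [179.3, 0.3, 102.5]
force: [1.1, -0.6, 0.2]
grip_width: 0.0871
```

```bash
python3 - <<'E'
from cell import *
from h import *
tool(get_obs(),[.4982,.1667,.114],103.3)
E
```

```text
grasp [0.5045 0.1612 0.1201] rpy [179.29   0.35 102.51]
shift tool mm [ 6.8 -5.   6. ] turn [ 0.71  0.35 -0.78] force [ 1.1 -0.6  0.2] w 0.0871 t 4.175
```

Emit:
carry_out(
  increments="1 0.007 -0.005 0.004 0.7 0.3 -0.8; 1 0 0 0 0 0 0",
)

```text
time_s: 4.42
tool_pos: [0.499, 0.1666, 0.1702]
tool_rot: [179.8, 0.1, 103.2]
force: [0.6, -0.2, -1.2]
grip_width: 0.087
```

```bash
python3 - <<'E'
from cell import *
from h import *
for i in range(4):
    tool(get_obs(),[.4982,.1667,.114],103.3); read_camera("wrist")
E
```

```text
grasp [0.4993 0.1666 0.1192] rpy [1.7977e+02 1.0000e-01 1.0321e+02]
shift tool mm [ 0.4 -1.   5.2] turn [ 0.23  0.1  -0.09] force [ 0.6 -0.2 -1.2] w 0.087 t 4.425
grasp [0.4999 0.1664 0.1195] rpy [1.7970e+02 1.2000e-01 1.0319e+02]
shift tool mm [ 0.7 -1.6  5.5] turn [ 0.3   0.12 -0.11] force [-0.2  0.3 -0.1] w 0.087 t 4.475
grasp [0.4999 0.1663 0.1193] rpy [1.7970e+02 1.2000e-01 1.0318e+02]
shift tool mm [ 0.8 -1.6  5.3] turn [ 0.3   0.12 -0.12] force [ 0.7 -0.4 -0.3] w 0.0868 t 4.525
grasp [0.4997 0.1663 0.119 ] rpy [1.7973e+02 1.1000e-01 1.0318e+02]
shift tool mm [ 0.8 -1.4  5. ] turn [ 0.27  0.11 -0.12] force [-0.3 -0.4 -0.7] w 0.0869 t 4.575
```

Emit:
carry_out(
  increments="1 0.001 -0.0015 0.006 0.3 0.1 0; 1 0 0 0 0 0 0; 0.15 0 0 0 0 0 0; 0.15 0 0 0 0 0 0; 0.15 0 0 0 0 0 0; 0.15 0 0 0 0 0 0",
  force=25,
)

```text
time_s: 5.38
tool_pos: [0.4975, 0.167, 0.1633]
tool_rot: [-179.9, -0.0, 103.2]
force: [-0.2, 0.2, -0.3]
grip_width: 0.055
```

```bash
python3 - <<'E'
from cell import *
from h import *
for i in range(2):
    tool(get_obs(),[.4982,.1667,.114],103.3); p=read_camera("wrist")
cv2.imwrite("pics/w4.png",p["img"])
E
```

```text
grasp [0.4974 0.167  0.1123] rpy [-1.7991e+02 -1.0000e-02  1.0320e+02]
shift tool mm [-0.5  0.7 -1.7] turn [-0.09 -0.01 -0.1 ] force [-0.2  0.2 -0.3] w 0.055 t 5.375
grasp [0.4975 0.167  0.1124] rpy [-179.91   -0.    103.19]
shift tool mm [-0.4  0.7 -1.6] turn [-0.09 -0.   -0.11] force [-0.6 -0.  -0.3] w 0.0508 t 5.425
```

View pics/w4.png

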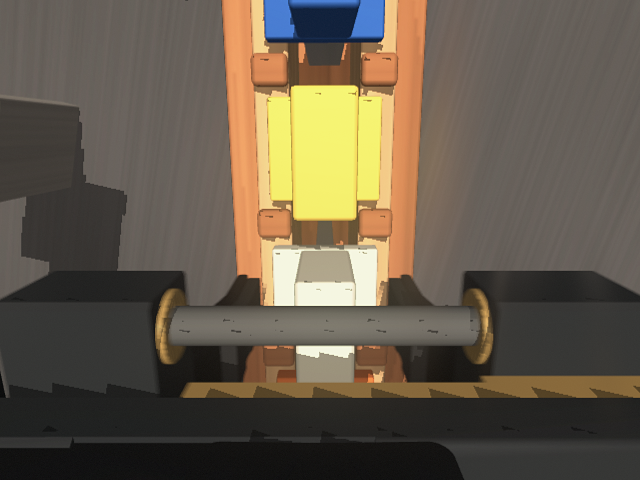

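Emit:
carry_out(
  increments="0 0 0 0 0 0 0; 0 0 0 0 0 0 0; 0 0 0 0 0 0 0; 0 0 0 0 0 0 0; 0 0 0 0 0 0 0",
)

```text
time_s: 6.1
tool_pos: [0.4976, 0.167, 0.1634]
tool_rot: [-179.9, -0.0, 103.2]
force: [-0.9, -0.6, -0.1]
grip_width: 0.0197
```

```bash
python3 - <<'E'
from cell import *
from h import *
tool(get_obs(),[.4982,.1667,.24],103.3)
plan(get_obs(),[.4987,.0,.291],100,4)
E
```

```text
grasp [0.4975 0.167  0.1124] rpy [-179.92   -0.    103.19]
shift tool mm [  -0.4    0.4 -127.6] turn [-0.08 -0.   -0.11] force [-0.9 -0.6 -0.1] w 0.0197 t 6.1
-0.0407 -0.0093 -0.0319 0 0 0.80; -0.0408 -0.0087 -0.0319 0 0 0.80; -0.0410 -0.0081 -0.0319 0 0 0.80; -0.0411 -0.0075 -0.0319 0 0 0.80
```

Emit:
carry_out(
  increments="0 0 0 -0.03 0 0 0; 0 0 0 -0.05 0 0 0; 0 0 0 -0.05 0 0 0; 0 -0.05 -0.011 -0.005 0 0 1; 0 -0.055 -0.011 0 0 0 1.1; 0 -0.055 -0.010 0 0 0 1.1; 0 -0.055 -0.009 0 0 0 1.1; 0 -0.055 -0.008 0.01 0 0 1.1; 0 -0.04 -0.005 0.02 0 0 0.8; 0 0 0 0 0 0 0; 0 0 0 0 0 0 0",
)

```text
time_s: 7.48
tool_pos: [0.4999, -0.1561, 0.2688]
tool_rot: [-179.7, -0.0, 97.1]
force: [0.6, -0.1, -2.0]
grip_width: 0.0199
```

```bash
python3 - <<'E'
from cell import *
from h import *
p=read_camera("wrist"); cv2.imwrite("pics/w5.png",p["img"])
tool(get_obs(),[.4974,-.1529,.205],97)
E
```

```text
grasp [ 0.4993 -0.1565  0.2177] rpy [-1.7962e+02  1.0000e-02  9.7050e+01]
shift tool mm [ 3.8 -1.4 12.7] turn [-0.38  0.01  0.05] force [ 0.2 -0.2 -0.8] w 0.0198 t 7.525
```

View pics/w5.png

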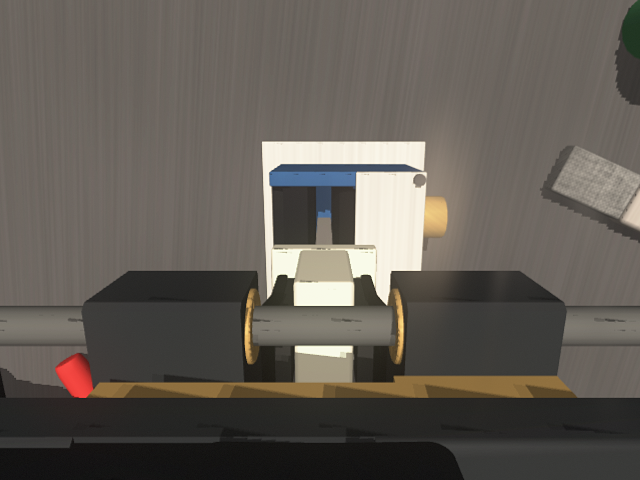

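```bash
python3 - <<'E'
import cv2
i=cv2.imread("pics/w5.png")
cv2.imwrite("pics/w5z.png",cv2.resize(i[135:275,255:455],(800,560),interpolation=cv2.INTER_CUBIC))
E
```

```text
(no output)
```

View pics/w5z.png

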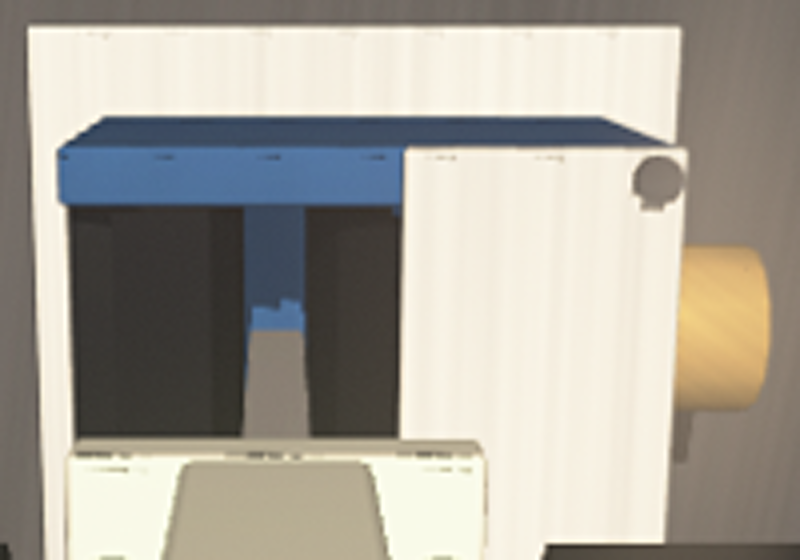

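```bash
cat > fh2.py <<'E'
from h import *
def fit(p,pts):
    obs=np.array([a for a,_ in pts])
    def model(q):
        x,y,th,hb=q; c,s=np.cos(th),np.sin(th)
        M=np.array([[m[0]/1000,m[1]/1000,(hb if m[2] is None else m[2]/1000)] for _,m in pts])
        return np.c_[x+c*M[:,0]-s*M[:,1],y+s*M[:,0]+c*M[:,1],M[:,2]]
    r=least_squares(lambda q:(w2px(p,model(q))-obs).ravel(),[.49,-.13,0,.01])
    print(r.x[:2].round(4),np.degrees(r.x[2]).round(2),r.x[3].round(4)); print(r.fun.reshape(-1,2).round(1)); return r.x
def tohold(q,X): c,s=np.cos(q[2]),np.sin(q[2]); d=X[:2]-q[:2]; return (np.array([c*d[0]+s*d[1],-s*d[0]+c*d[1]])*1e3).round(1)
E
python3 - <<'E'
from cell import *
from fh2 import *
p=read_camera("wrist"); o=get_obs()
Z=lambda a,b:(255+a/4-.4,135+b/4-.4)
q=fit(p,[(Z(58,150),(-30,37,80)),(Z(687,148),(75,37,81)),(Z(58,205),(-30,27,80)),(Z(28,27),(-45,55,None)),(Z(682,27),(90,55,None))])
for a in (247,305): print("blade edge",tohold(q,px2w(p,*Z(a,330),.1155)))
g=o["tool_pos"]+R.from_euler('xyz',o["tool_rot"],degrees=True).apply([0,0,.051]); print("grasp in holder",tohold(q,g), g)
for a in (245,305): print("gap bottom edges",tohold(q,px2w(p,*Z(a,303),.03)))
tool(o,[.4974,-.1529,.17],97)
E
```

```text
[ 0.4916 -0.1535] 7.1 0.0035
[[-0.9 -0.5]
 [ 1.1  0.2]
 [-0.4  0.8]
 [ 0.1 -0.2]
 [ 0.1 -0.2]]
blade edge [ 2.6 13.5]
blade edge [11.2 13.5]
grasp in holder [ 7.5 -3.5] [ 0.49954446 -0.15608904  0.21797941]
gap bottom edges [0.1 1.8]
gap bottom edges [12.1  1.9]
grasp [ 0.4995 -0.1561  0.218 ] rpy [-1.7965e+02  3.0000e-02  9.7100e+01]
shift tool mm [ 3.5 -1.4 48. ] turn [-0.35  0.03  0.1 ] force [ 0.1 -0.1 -0.9] w 0.0201 t 7.575
```

Emit:
carry_out(
  increments="0 0.002 -0.0005 0.016 -0.3 0 0; 0 0.001 0 0.018 0 0 0; 0 0 0 0.014 0 0 0; 0 0 0 0 0 0 0",
)

```text
time_s: 8.07
tool_pos: [0.4988, -0.1497, 0.2173]
tool_rot: [-179.9, 0.0, 97.4]
force: [-0.1, -0.2, -1.9]
grip_width: 0.0198
```

```bash
python3 - <<'E'
from cell import *
from h import *
tool(get_obs(),[.498,-.1528,.127],97)
E
```

```text
grasp [ 0.4987 -0.1497  0.1663] rpy [-179.94    0.     97.41]
shift tool mm [-3.  -1.1 39.3] turn [-0.06  0.    0.41] force [-0.1 -0.2 -1.9] w 0.0198 t 8.075
```

Emit:
carry_out(
  increments="0 -0.002 -0.001 0.008 0 0 0.3; 0 0 0 0.01 0 0 0; 0 0 0 0.006 0 0 0; 0 0 0 0 0 0 0",
)

```text
time_s: 8.57
tool_pos: [0.4984, -0.1523, 0.192]
tool_rot: [-180.0, 0.0, 97.1]
force: [-1.1, 1.2, -1.7]
grip_width: 0.0197
```

```bash
python3 - <<'E'
from cell import *
from h import *
tool(get_obs(),[.498,-.1528,.127],97)
p=read_camera("wrist"); cv2.imwrite("pics/w6.png",p["img"])
E
```

```text
grasp [ 0.4984 -0.1523  0.141 ] rpy [-1.7998e+02  2.0000e-02  9.7060e+01]
shift tool mm [-0.4 -0.4 14. ] turn [-0.02  0.02  0.06] force [-1.1  1.2 -1.7] w 0.0197 t 8.575
```

View pics/w6.png

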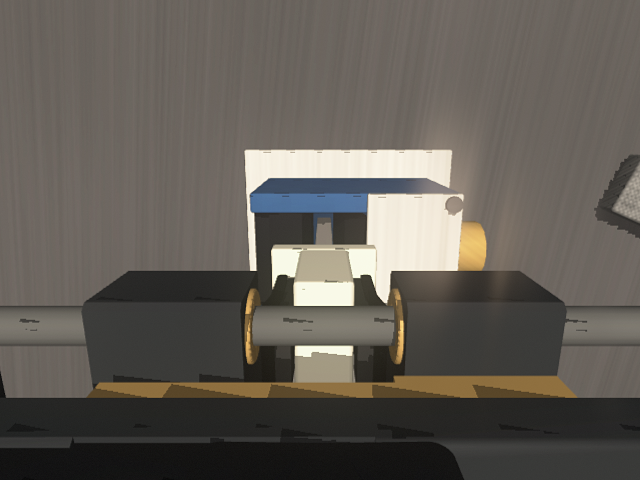

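Emit:
carry_out(
  increments="0 0 0 0.007 0 0 0; 0 0 0 0.006 0 0 0; 0 0 0 0 0 0 0",
)

```text
time_s: 9.0
tool_pos: [0.4989, -0.1524, 0.179]
tool_rot: [179.9, 0.1, 97.1]
force: [0.3, -0.2, -1.2]
grip_width: 0.0201
```

```bash
python3 - <<'E'
from cell import *
from h import *
tool(get_obs(),[.498,-.1528,.124],97)
p=read_camera("wrist"); cv2.imwrite("pics/w7.png",p["img"][150:,150:500])
E
```

```text
grasp [ 0.499  -0.1525  0.128 ] rpy [1.7994e+02 7.0000e-02 9.7060e+01]
shift tool mm [-0.2 -1.   4. ] turn [0.06 0.07 0.06] force [ 0.3 -0.2 -1.2] w 0.0201 t 9.0
```

Emit:
carry_out(
  increments="0.4 0 -0.001 0 0 0 0; 0.4 0 0 0 0 0 0; 0.4 0 0 0 0 0 0",
)

```text
time_s: 9.43
tool_pos: [0.4989, -0.1528, 0.1805]
tool_rot: [179.8, 0.1, 97.1]
force: [0.6, -0.5, 0.4]
grip_width: 0.0337
```

```bash
python3 - <<'E'
from cell import *
from h import *
tool(get_obs(),[.498,-.1528,.122],97)
p=read_camera("wrist"); q=cv2.imread("pics/w7.png"); cv2.imwrite("pics/w8.png",np.hstack([q,p["img"][150:,150:500]]))
E
```

```text
grasp [ 0.4991 -0.1529  0.1295] rpy [1.7979e+02 1.5000e-01 9.7060e+01]
shift tool mm [ 0.3 -1.2  7.5] turn [0.21 0.15 0.06] force [ 0.6 -0.5  0.4] w 0.0337 t 9.425
```

View pics/w8.png

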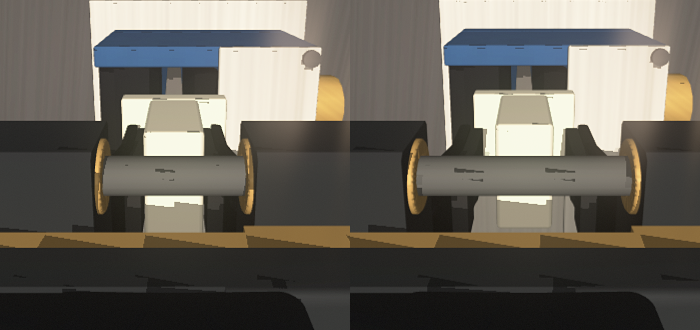

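Emit:
carry_out(
  increments="0.4 0 -0.001 0.008 0.2 0 0; 0.4 0 0 0 0 0 0; 0 0 0 0 0 0 0; 0 0 0 0 0 0 0; 0 0 0 0 0 0 0",
)

```text
time_s: 10.1
tool_pos: [0.4979, -0.1529, 0.1719]
tool_rot: [-180.0, 0.1, 97.1]
force: [-0.2, -0.8, -0.3]
grip_width: 0.0197
```

```bash
python3 - <<'E'
from cell import *
from h import *
tool(get_obs(),[.498,-.1528,.122],97)
E
```

```text
grasp [ 0.4979 -0.1531  0.1209] rpy [-1.800e+02  1.500e-01  9.706e+01]
shift tool mm [ 0.3  0.1 -1.1] turn [-0.    0.15  0.06] force [-0.2 -0.8 -0.3] w 0.0197 t 10.1
```

Emit:
carry_out(
  increments="0 0 0 -0.02 0 0 0; 0 0 0 -0.03 0 0 0; 0 0 0 -0.03 0 0 0; 0 0 0 -0.05 0 0 0; 0 0.045 0.005 -0.01 0 0 -0.8; 0 0.055 0.008 0 0 0 -1.1; 0 0.055 0.009 0 0 0 -1.1; 0 0.055 0.010 0 0 0 -1.1; 0 0.055 0.011 0 0 0 -1.1; 0 0.045 0.011 0 0 0 -1; 0 0 0 0 0 0 0; 0 0 0 0 0 0 0",
)

```text
time_s: 11.6
tool_pos: [0.4973, 0.1703, 0.3131]
tool_rot: [-179.8, 0.0, 103.3]
force: [-0.8, -0.3, -1.9]
grip_width: 0.0199
```

```bash
python3 - <<'E'
from cell import *
from h import *
tool(get_obs(),[.4982,.1667,.20],103.3)
p=read_camera("wrist"); cv2.imwrite("pics/w9.png",p["img"])
E
```

```text
grasp [0.4971 0.1703 0.2621] rpy [-1.7979e+02  2.0000e-02  1.0325e+02]
shift tool mm [-3.7  0.5 62.1] turn [-0.21  0.02 -0.05] force [-0.8 -0.3 -1.9] w 0.0199 t 11.6
```

View pics/w9.png

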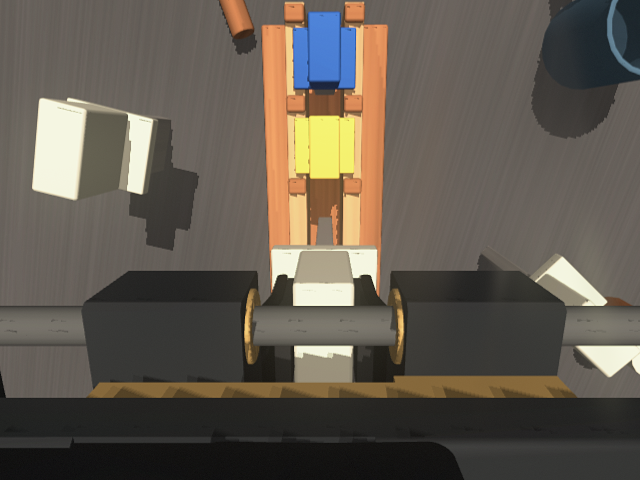

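Emit:
carry_out(
  increments="0 -0.002 0 0.03 -0.2 0 0; 0 -0.002 0 0.03 0 0 0; 0 0 0 0.03 0 0 0; 0 0 0 0 0 0 0",
)

```text
time_s: 12.15
tool_pos: [0.4998, 0.1595, 0.221]
tool_rot: [180.0, 0.2, 102.6]
force: [-0.1, -0.2, -1.3]
grip_width: 0.0198
```

```bash
python3 - <<'E'
from cell import *
from h import *
tool(get_obs(),[.4982,.1667,.120],103.3)
E
```

```text
grasp [0.4998 0.1593 0.17  ] rpy [179.97   0.18 102.58]
shift tool mm [ 7.7 -0.  50. ] turn [ 0.03  0.18 -0.72] force [-0.1 -0.2 -1.3] w 0.0198 t 12.15
```

Emit:
carry_out(
  increments="0 0.005 0 0.02 0 0 -0.6; 0 0.004 0 0.018 0 0 0; 0 0.001 0 0.012 0 0 0; 0 0 0 0 0 0 0",
)

```text
time_s: 12.65
tool_pos: [0.4991, 0.1689, 0.1699]
tool_rot: [179.8, 0.2, 103.1]
force: [0.1, -0.3, -1.2]
grip_width: 0.0196
```

```bash
python3 - <<'E'
from cell import *
from h import *
tool(get_obs(),[.4982,.1667,.111],103.3)
E
```

```text
grasp [0.4993 0.1687 0.1189] rpy [179.79   0.21 103.08]
shift tool mm [-1.7 -1.6  7.9] turn [ 0.21  0.21 -0.22] force [ 0.1 -0.3 -1.2] w 0.0196 t 12.65
```

Emit:
carry_out(
  increments="0 -0.002 -0.0015 0.004 0.2 0.2 0; 0 0 0 0.004 0 0 0; 0 0 0 0 0 0 0",
)

```text
time_s: 13.02
tool_pos: [0.4989, 0.1667, 0.1624]
tool_rot: [179.9, 0.0, 103.1]
force: [-0.0, -0.0, -1.8]
grip_width: 0.0199
```

```bash
python3 - <<'E'
from cell import *
from h import *
tool(get_obs(),[.4982,.1667,.111],103.3)
E
```

```text
grasp [0.499  0.1667 0.1114] rpy [179.88   0.   103.07]
shift tool mm [ 0.2 -0.8  0.4] turn [ 0.12  0.   -0.23] force [-0.  -0.  -1.8] w 0.0199 t 13.025
```

Emit:
carry_out(
  increments="0.5 0 0 0 0 0 0; 0.5 0 0 0 0 0 0; 0.5 0 0 0 0 0 0; 0.5 0 0 0 0 0 0; 0.5 0 0 -0.03 0 0 0; 0.5 0 0 -0.035 0 0 0; 0.5 0.03 0 0 0 0 0; 0.5 0.03 0 0 0 0 0; 0.5 0 0 0 0 0 0",
)

```text
time_s: 14.15
tool_pos: [0.4861, 0.2264, 0.2313]
tool_rot: [179.7, 0.0, 103.0]
force: [0.3, -0.0, -0.1]
grip_width: 0.0434
```

```bash
python3 - <<'E'
from cell import *
from h import *
tool(get_obs(),[.4844,.2251,.112],103.3)
p=read_camera("wrist"); cv2.imwrite("pics/w10.png",p["img"]);p=read_camera("side"); cv2.imwrite("pics/s10.png",cv2.resize(p["img"][160:420,230:430],(600,780),interpolation=cv2.INTER_CUBIC)[:600])
E
```

```text
grasp [0.4864 0.2264 0.1803] rpy [1.7967e+02 1.0000e-02 1.0296e+02]
shift tool mm [-0.9 -2.6 68.3] turn [ 0.33  0.01 -0.34] force [ 0.3 -0.  -0.1] w 0.0434 t 14.15
```

View pics/w10.png

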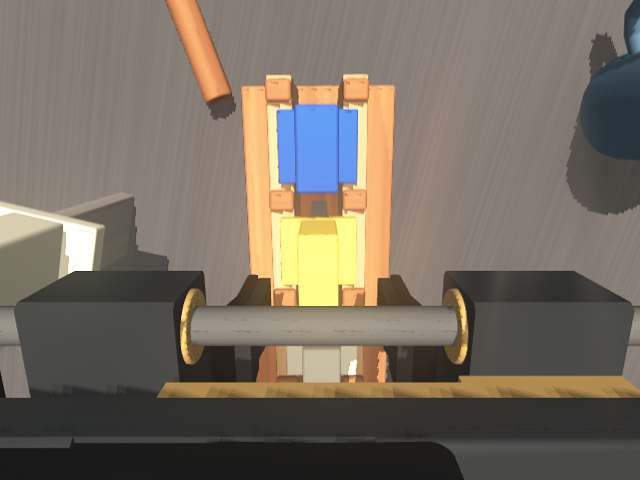

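View pics/s10.png

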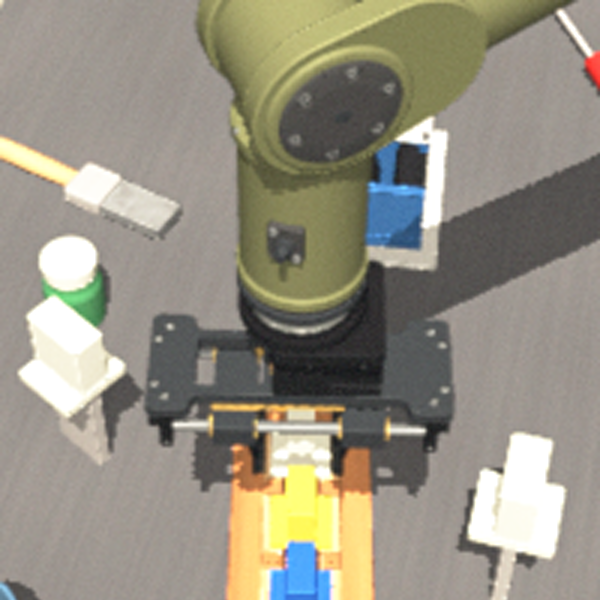

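Emit:
carry_out(
  increments="0.5 0.001 -0.0025 0.022 0.3 0 -0.3; 0.5 0.001 0 0.022 0 0 0; 0.5 0.001 0 0.018 0 0 0; 0.5 0.001 0 0.005 0 0 0; 0.5 0 0 0 0 0 0",
)

```text
time_s: 14.88
tool_pos: [0.4841, 0.2216, 0.158]
tool_rot: [-179.7, 0.3, 102.7]
force: [-2.5, -1.1, 9.5]
grip_width: 0.0435
```

```bash
python3 - <<'E'
from cell import *
from h import *
tool(get_obs(),[.4844,.2251,.112],103.3)
E
```

```text
grasp [0.4839 0.2213 0.107 ] rpy [-179.71    0.27  102.69]
shift tool mm [ 3.6  1.3 -5.1] turn [-0.29  0.27 -0.61] force [-2.5 -1.1  9.5] w 0.0435 t 14.875
```

Emit:
carry_out(
  increments="0.5 0 0 -0.004 0 0 0; 0.5 0.0035 0.001 -0.003 -0.3 0.2 -0.5; 0.5 0 0 0 0 0 0",
)

```text
time_s: 15.25
tool_pos: [0.4848, 0.2257, 0.1657]
tool_rot: [179.9, 0.0, 103.2]
force: [0.4, 0.0, 0.6]
grip_width: 0.0433
```

```bash
python3 - <<'E'
from cell import *
from h import *
tool(get_obs(),[.4844,.2251,.112],103.3)
E
```

```text
grasp [0.4849 0.2257 0.1147] rpy [1.7990e+02 4.0000e-02 1.0322e+02]
shift tool mm [-0.4 -0.6  2.7] turn [ 0.1   0.04 -0.08] force [0.4 0.  0.6] w 0.0433 t 15.25
```

Emit:
carry_out(
  increments="0 0 0 0 0 0 0; 0 0 0 0 0 0 0; 0 0 0 0 0 0 0; 0 0 0 0 0 0 0",
)

```text
time_s: 15.75
tool_pos: [0.4846, 0.2254, 0.1656]
tool_rot: [179.9, 0.1, 103.2]
force: [-0.9, 1.1, 1.0]
grip_width: 0.0196
```

Emit:
carry_out(
  increments="0 0 0 -0.03 0 0 0; 0 0 0 -0.05 0 0 0; 0 0 0 -0.05 0 0 0; 0 -0.05 -0.009 -0.003 0 0 0.9; 0 -0.055 -0.009 0 0 0 0.9; 0 -0.055 -0.008 0 0 0 0.9; 0 -0.055 -0.008 0 0 0 0.9; 0 -0.055 -0.007 0 0 0 0.9; 0 -0.055 -0.006 0.01 0 0 0.9; 0 -0.045 -0.005 0.02 0 0 0.8; 0 0 0 0 0 0 0; 0 0 0 0 0 0 0",
)

```text
time_s: 17.25
tool_pos: [0.4997, -0.1586, 0.2682]
tool_rot: [-179.8, 0.0, 97.1]
force: [-0.3, 1.0, -2.6]
grip_width: 0.0199
```

```bash
python3 - <<'E'
from cell import *
from h import *
tool(get_obs(),[.4982,-.1527,.205],97)
p=read_camera("wrist"); cv2.imwrite("pics/w11.png",p["img"])
E
```

```text
grasp [ 0.4995 -0.1587  0.2172] rpy [-1.7984e+02  5.0000e-02  9.7060e+01]
shift tool mm [ 6.1 -0.6 12.2] turn [-0.16  0.05  0.06] force [-0.3  1.  -2.6] w 0.0199 t 17.25
```

View pics/w11.png

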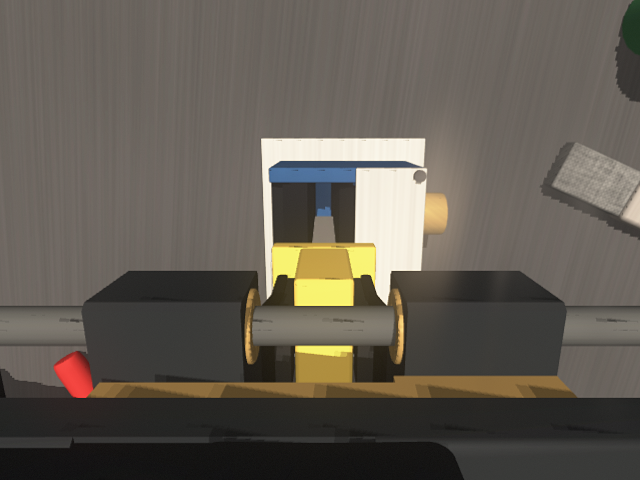

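Emit:
carry_out(
  increments="0 0.003 -0.0005 0.016 -0.2 0 0; 0 0.001 0 0.018 0 0 0; 0 0 0 0.014 0 0 0; 0 0 0 0 0 0 0",
)

```text
time_s: 17.8
tool_pos: [0.4983, -0.151, 0.2165]
tool_rot: [-180.0, 0.1, 97.4]
force: [-0.1, -0.1, -1.4]
grip_width: 0.0199
```

```bash
python3 - <<'E'
from cell import *
from h import *
tool(get_obs(),[.4982,-.1527,.147],97)
p=read_camera("wrist"); cv2.imwrite("pics/w12.png",p["img"][130:290,200:500])
E
```

```text
grasp [ 0.4983 -0.151   0.1655] rpy [-1.7998e+02  6.0000e-02  9.7410e+01]
shift tool mm [-1.6 -0.3 18.5] turn [-0.02  0.06  0.41] force [-0.1 -0.1 -1.4] w 0.0199 t 17.8
```

View pics/w12.png

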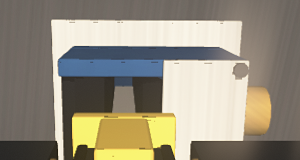

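Emit:
carry_out(
  increments="0 -0.001 0 0.006 0 0 0.3; 0 0 0 0.006 0 0 0; 0 0 0 0.004 0 0 0; 0 0 0 0 0 0 0",
)

```text
time_s: 18.35
tool_pos: [0.4989, -0.1529, 0.2011]
tool_rot: [180.0, 0.1, 97.0]
force: [0.2, -0.5, -1.7]
grip_width: 0.0197
```

```bash
python3 - <<'E'
from cell import *
from h import *
tool(get_obs(),[.4982,-.1527,.130],97)
E
```

```text
grasp [ 0.499  -0.153   0.1501] rpy [1.7996e+02 1.5000e-01 9.7040e+01]
shift tool mm [ 0.5 -0.7 20.1] turn [0.04 0.15 0.04] force [ 0.2 -0.5 -1.7] w 0.0197 t 18.35
```

Emit:
carry_out(
  increments="0 0 -0.0005 0.004 0 0 0; 0 0 0 0.003 0 0 0; 0 0 0 0 0 0 0",
)

```text
time_s: 18.73
tool_pos: [0.4986, -0.153, 0.1938]
tool_rot: [179.9, 0.2, 97.0]
force: [-0.9, -0.9, -2.0]
grip_width: 0.0203
```

```bash
python3 - <<'E'
from cell import *
from h import *
tool(get_obs(),[.4982,-.1527,.130],97)
E
```

```text
grasp [ 0.4987 -0.1531  0.1428] rpy [1.7992e+02 1.6000e-01 9.7040e+01]
shift tool mm [ 0.5 -0.4 12.8] turn [0.08 0.16 0.04] force [-0.9 -0.9 -2. ] w 0.0203 t 18.725
```

Emit:
carry_out(
  increments="0 0 0 0.004 0 0 0; 0 0 0 0.003 0 0 0; 0 0 0 0 0 0 0",
)

```text
time_s: 19.1
tool_pos: [0.4986, -0.153, 0.1862]
tool_rot: [179.9, 0.2, 97.0]
force: [-0.6, -0.2, -2.1]
grip_width: 0.0199
```

```bash
python3 - <<'E'
from cell import *
from h import *
tool(get_obs(),[.4982,-.1527,.130],97)
p=read_camera("wrist"); cv2.imwrite("pics/w13.png",p["img"][150:,150:500])
E
```

```text
grasp [ 0.4987 -0.1532  0.1352] rpy [1.7992e+02 1.6000e-01 9.7040e+01]
shift tool mm [ 0.5 -0.4  5.2] turn [0.08 0.16 0.04] force [-0.6 -0.2 -2.1] w 0.0199 t 19.1
```

Emit:
carry_out(
  increments="0 0 0 0.004 0 0 0; 0 0 0 0 0 0 0; 0.4 0 0 0 0 0 0; 0.4 0 0 0 0 0 0; 0.4 0 0 0 0 0 0",
)

```text
time_s: 19.77
tool_pos: [0.5001, -0.1531, 0.1833]
tool_rot: [179.7, 0.2, 97.0]
force: [-0.5, -0.3, -0.1]
grip_width: 0.0334
```

```bash
python3 - <<'E'
from cell import *
from h import *
tool(get_obs(),[.4982,-.1527,.122],97)
p=read_camera("wrist"); q=cv2.imread("pics/w13.png"); cv2.imwrite("pics/w14.png",np.hstack([q,p["img"][150:,150:500]]))
E
```

```text
grasp [ 0.5004 -0.1533  0.1323] rpy [179.71   0.23  97.04]
shift tool mm [ 0.9 -2.2 10.3] turn [0.29 0.23 0.05] force [-0.5 -0.3 -0.1] w 0.0334 t 19.775
```

View pics/w14.png

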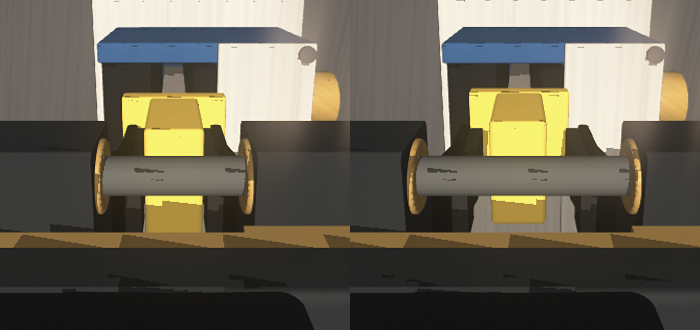

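```bash
python3 - <<'E'
from cell import *
from h import *
import pickle
p=read_camera("wrist"); pickle.dump(p,open("w14.pkl","wb"))
im=cv2.resize(p["img"][225:385,260:420],(600,600),interpolation=cv2.INTER_CUBIC)
th=np.radians(7); c,s=np.cos(th),np.sin(th)
for z,col in ((.138,(0,0,255)),(.1425,(0,255,0)),(.147,(255,0,0))):
  M=np.array([(-10,20),(10,20),(10,-20),(-10,-20)])/1e3+[.006,0]
  X=np.c_[.492+c*M[:,0]-s*M[:,1],-.1535+s*M[:,0]+c*M[:,1],np.full(4,z)]
  q=(w2px(p,X)-[260,225])*3.75; cv2.polylines(im,[q.astype(int)],True,col,1)
cv2.imwrite("pics/w15.png",im)
E
```

```text
(no output)
```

View pics/w15.png

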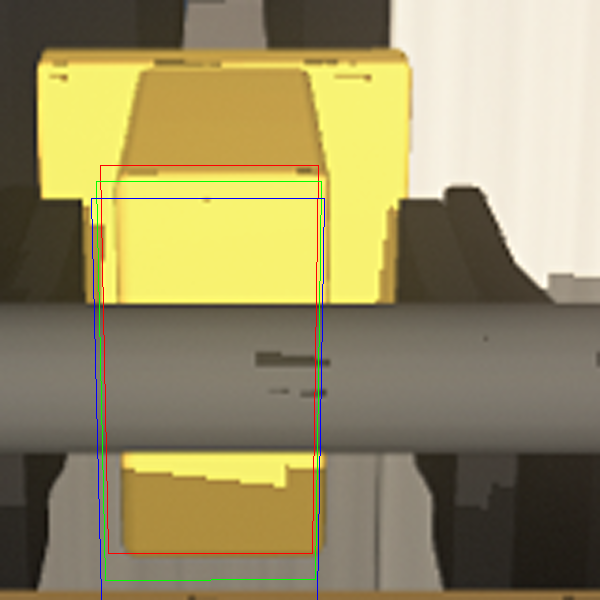

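Emit:
carry_out(
  increments="0.4 0.001 -0.001 0.005 0.3 0 0; 0.4 0 0 0.004 0 0 0; 0.4 0 0 0 0 0 0",
)

```text
time_s: 20.25
tool_pos: [0.4988, -0.1522, 0.1735]
tool_rot: [-179.9, 0.2, 97.0]
force: [-1.4, -0.1, 0.3]
grip_width: 0.0346
```

```bash
python3 - <<'E'
from cell import *
from h import *
tool(get_obs(),[.4992,-.1527,.122],97)
E
```

```text
grasp [ 0.4988 -0.1524  0.1225] rpy [-179.94    0.22   97.05]
shift tool mm [-0.4  0.4  0.5] turn [-0.06  0.22  0.05] force [-1.4 -0.1  0.3] w 0.0346 t 20.25
```

Emit:
carry_out(
  increments="0 0 0 0 0 0 0; 0 0 0 0 0 0 0; 0 0 0 0 0 0 0",
)

```text
time_s: 20.62
tool_pos: [0.4988, -0.1522, 0.1734]
tool_rot: [-179.9, 0.2, 97.0]
force: [0.5, 0.1, -1.0]
grip_width: 0.0197
```

Emit:
carry_out(
  increments="0 0 0 -0.02 0 0 0; 0 0 0 -0.03 0 0 0; 0 0 0 -0.03 0 0 0; 0 0 0 -0.05 0 0 0; 0 0.05 0.005 -0.008 0 0 -0.9; 0 0.055 0.006 0 0 0 -0.9; 0 0.055 0.007 0 0 0 -0.9; 0 0.055 0.008 0 0 0 -0.9; 0 0.055 0.008 0 0 0 -0.9; 0 0.055 0.009 0 0 0 -0.9; 0 0.04 0.008 0 0 0 -0.8; 0 0 0 0 0 0 0; 0 0 0 0 0 0 0",
)

```text
time_s: 22.25
tool_pos: [0.4858, 0.2266, 0.3122]
tool_rot: [-179.9, 0.1, 103.2]
force: [0.4, -1.0, -1.9]
grip_width: 0.0198
```

```bash
python3 - <<'E'
from cell import *
from h import *
tool(get_obs(),[.4844,.2251,.17],103.3)
E
```

```text
grasp [0.4858 0.2264 0.2612] rpy [-1.7991e+02  1.3000e-01  1.0322e+02]
shift tool mm [-0.8 -1.5 91.2] turn [-0.09  0.13 -0.08] force [ 0.4 -1.  -1.9] w 0.0198 t 22.25
```

Emit:
carry_out(
  increments="0 0.001 -0.0015 0.03 0 0 0; 0 0.001 0 0.03 0 0 0; 0 0.001 0 0.026 0 0 0; 0 0 0 0 0 0 0",
)

```text
time_s: 22.75
tool_pos: [0.4858, 0.2217, 0.2238]
tool_rot: [-179.9, 0.4, 102.6]
force: [-0.4, -0.1, -1.9]
grip_width: 0.0196
```

```bash
python3 - <<'E'
from cell import *
from h import *
tool(get_obs(),[.4844,.2251,.120],103.3)
E
```

```text
grasp [0.4859 0.2213 0.1728] rpy [-179.93    0.38  102.58]
shift tool mm [ 4.4 -0.5 52.8] turn [-0.07  0.38 -0.72] force [-0.4 -0.1 -1.9] w 0.0196 t 22.75
```

Emit:
carry_out(
  increments="0 0.004 0 0.02 0 0.3 -0.6; 0 0.002 0 0.018 0 0 0; 0 0.001 0 0.013 0 0 0; 0 0 0 0 0 0 0",
)

```text
time_s: 23.25
tool_pos: [0.4859, 0.2274, 0.1712]
tool_rot: [179.9, 0.1, 103.0]
force: [-0.4, -0.1, -2.2]
grip_width: 0.0198
```

```bash
python3 - <<'E'
from cell import *
from h import *
tool(get_obs(),[.4844,.2251,.1126],103.3)
E
```

```text
grasp [0.486  0.2273 0.1202] rpy [1.7992e+02 1.0000e-01 1.0302e+02]
shift tool mm [-1.8 -2.   7.6] turn [ 0.08  0.1  -0.28] force [-0.4 -0.1 -2.2] w 0.0198 t 23.25
```

Emit:
carry_out(
  increments="0 -0.002 -0.002 0.004 0 0 -0.2; 0 0 0 0.0035 0 0 0; 0 0 0 0 0 0 0",
)

```text
time_s: 23.62
tool_pos: [0.4849, 0.2253, 0.1642]
tool_rot: [179.8, 0.1, 103.3]
force: [-0.8, 0.8, -1.2]
grip_width: 0.0194
```

```bash
python3 - <<'E'
from cell import *
from h import *
tool(get_obs(),[.4844,.2251,.1126],103.3)
E
```

```text
grasp [0.4851 0.2252 0.1132] rpy [1.7982e+02 9.0000e-02 1.0326e+02]
shift tool mm [ 0.  -0.7  0.6] turn [ 0.18  0.09 -0.04] force [-0.8  0.8 -1.2] w 0.0194 t 23.625
```

Emit:
carry_out(
  increments="0.5 0 0 0.0005 0 0 0; 0.5 0 0 0 0 0 0; 0.5 0 0 0 0 0 0; 0.5 0 0 0 0 0 0; 0.5 0 0 -0.03 0 0 0; 0.5 0 0 -0.035 0 0 0; 0.5 -0.04 0 0 0 0 0; 0.5 -0.04 0 0 0 0 0; 0.5 -0.04 0 0 0 0 0; 0.5 0 0 0 0 0 0",
)

```text
time_s: 24.88
tool_pos: [0.5141, 0.1067, 0.2331]
tool_rot: [179.5, 0.1, 103.4]
force: [0.8, 0.3, 0.7]
grip_width: 0.0435
```

```bash
python3 - <<'E'
from cell import *
from h import *
tool(get_obs(),[.512,.1084,.112],103.3)
p=read_camera("wrist"); cv2.imwrite("pics/w16.png",p["img"])
E
```

```text
grasp [0.5146 0.1068 0.1821] rpy [1.7953e+02 1.0000e-01 1.0342e+02]
shift tool mm [ 2.3 -2.7 70.1] turn [0.47 0.1  0.12] force [0.8 0.3 0.7] w 0.0435 t 24.875
```

View pics/w16.png

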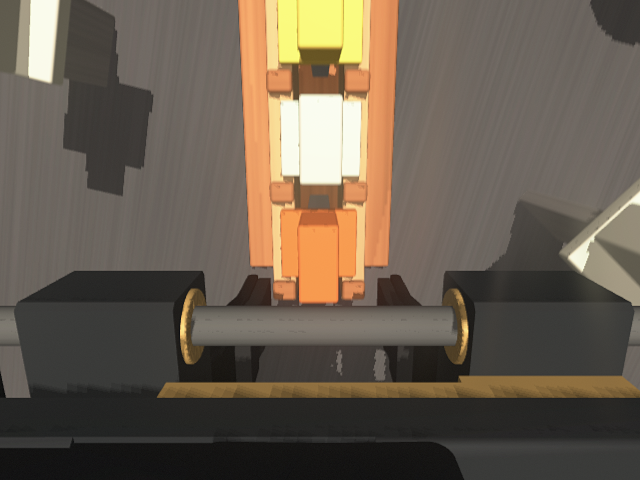

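Emit:
carry_out(
  increments="0.5 0.003 -0.002 0.022 0.4 0 0; 0.5 0.001 -0.001 0.022 0 0 0; 0.5 0.001 0 0.016 0 0 0; 0.5 0.001 0 0 0 0 0; 0.5 0 0 0 0 0 0",
)

```text
time_s: 25.55
tool_pos: [0.5067, 0.1206, 0.1686]
tool_rot: [-179.9, -0.1, 104.1]
force: [1.2, -0.2, 0.3]
grip_width: 0.0435
```

```bash
python3 - <<'E'
from cell import *
from h import *
tool(get_obs(),[.512,.1084,.113],103.3)
E
```

```text
grasp [0.5066 0.1207 0.1176] rpy [-1.7994e+02 -1.4000e-01  1.0410e+02]
shift tool mm [-13.3   2.2   4.6] turn [-0.06 -0.14  0.8 ] force [ 1.2 -0.2  0.3] w 0.0435 t 25.55
```

Emit:
carry_out(
  increments="0.5 -0.012 0.002 0.001 0 0 0.7; 0.5 0 0 0 0 0 0",
)

```text
time_s: 25.8
tool_pos: [0.5127, 0.1086, 0.1686]
tool_rot: [179.9, -0.1, 103.3]
force: [0.1, 0.2, -0.5]
grip_width: 0.0434
```

```bash
python3 - <<'E'
from cell import *
from h import *
tool(get_obs(),[.512,.1084,.113],103.3)
p=read_camera("wrist"); cv2.imwrite("pics/w17.png",p["img"])
tool(get_obs(),[.512,.1084,.113],103.3)
E
```

```text
grasp [0.5127 0.1087 0.1176] rpy [ 1.7995e+02 -9.0000e-02  1.0334e+02]
shift tool mm [-0.1 -0.8  4.6] turn [ 0.05 -0.09  0.04] force [ 0.1  0.2 -0.5] w 0.0434 t 25.8
grasp [0.5125 0.1096 0.1177] rpy [ 1.7994e+02 -1.2000e-01  1.0339e+02]
shift tool mm [-1.  -0.8  4.7] turn [ 0.06 -0.12  0.09] force [ 0.2 -0.1 -0.1] w 0.0434 t 25.85
```

View pics/w17.png

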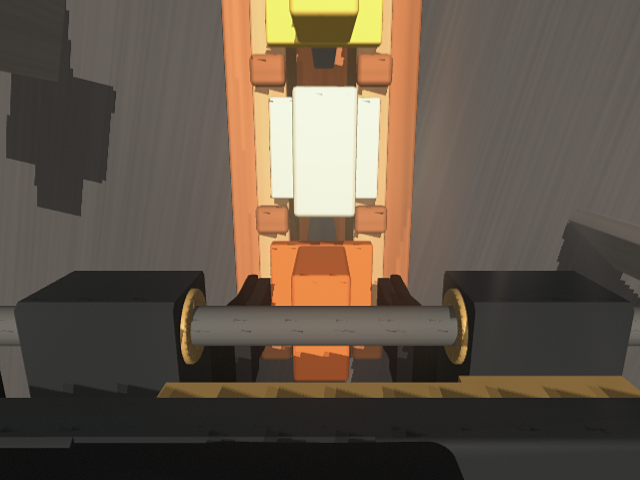

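Emit:
carry_out(
  increments="0.5 -0.001 -0.001 0.004 0 0 0; 0.5 0 0 0 0 0 0; 0 0 0 0 0 0 0; 0 0 0 0 0 0 0; 0 0 0 0 0 0 0; 0 0 0 0 0 0 0",
  force=40,
)

```text
time_s: 26.6
tool_pos: [0.5118, 0.1083, 0.1649]
tool_rot: [179.9, -0.1, 103.4]
force: [-0.2, 0.6, -0.6]
grip_width: 0.0192
```

```bash
python3 - <<'E'
from cell import *
from h import *
tool(get_obs(),[.512,.1084,.112],103.3)
E
```

```text
grasp [0.5119 0.1085 0.1139] rpy [ 1.7989e+02 -1.1000e-01  1.0340e+02]
shift tool mm [-0.1  0.1  1.9] turn [ 0.11 -0.11  0.1 ] force [-0.2  0.6 -0.6] w 0.0192 t 26.6
```

Emit:
carry_out(
  increments="0 0 0 -0.03 0 0 0; 0 0 0 -0.05 0 0 0; 0 0 0 -0.04 0 0 0; 0 -0.045 -0.013 0 0 0 1.2; 0 -0.055 -0.013 0 0 0 1.3; 0 -0.055 -0.012 0 0 0 1.3; 0 -0.053 -0.011 0.01 0 0 1.3; 0 -0.042 -0.007 0.02 0 0 1.1; 0 0 0 0 0 0 0; 0 0 0 0 0 0 0",
)

```text
time_s: 27.85
tool_pos: [0.5024, -0.1541, 0.2546]
tool_rot: [-179.9, -0.2, 97.3]
force: [0.1, 0.5, -1.8]
grip_width: 0.0198
```

```bash
python3 - <<'E'
from cell import *
from h import *
tool(get_obs(),[.4995,-.1526,.205],97)
p=read_camera("wrist"); cv2.imwrite("pics/w18.png",p["img"])
cv2.imwrite("pics/w18z.png",cv2.resize(p["img"][125:275,255:455],(800,600),interpolation=cv2.INTER_CUBIC))
E
```

```text
grasp [ 0.5023 -0.1539  0.2036] rpy [-1.799e+02 -1.700e-01  9.728e+01]
shift tool mm [ 1.7 -2.6 -1.4] turn [-0.1  -0.17  0.28] force [ 0.1  0.5 -1.8] w 0.0198 t 27.85
```

View pics/w18z.png

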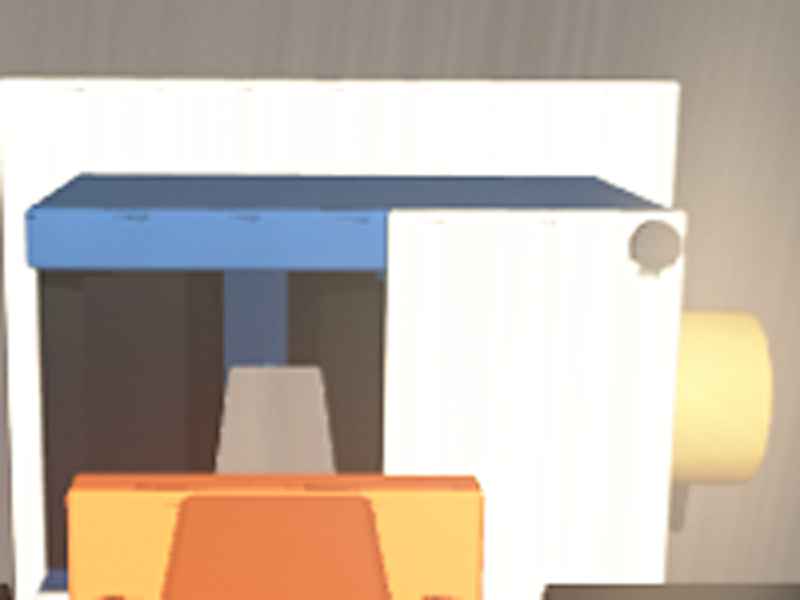

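```bash
python3 - <<'E'
from cell import *
from fh2 import *
p=read_camera("wrist"); o=get_obs()
Z=lambda a,b:(255+a/4-.4,125+b/4-.4)
q=fit(p,[(Z(27,212),(-30,37,80)),(Z(687,210),(75,37,81)),(Z(27,268),(-30,27,80)),(Z(0,80),(-45,55,None)),(Z(680,82),(90,55,None))])
for a in (229,322): print("blade edge",tohold(q,px2w(p,*Z(a,367),.0997)))
print("anvil edge",tohold(q,px2w(p,*Z(222,272),.066)), "slope top",tohold(q,px2w(p,*Z(187,270),.08)))
g=o["tool_pos"]+R.from_euler('xyz',o["tool_rot"],degrees=True).apply([0,0,.051]); print("grasp in holder",tohold(q,g), g)
tool(o,[.4995,-.1526,.205],97)
E
```

```text
[ 0.4919 -0.1535] 7.2 0.0039
[[-1.  -0.7]
 [ 1.1  0.3]
 [-0.5  1.1]
 [ 0.2 -0.3]
 [ 0.2 -0.4]]
blade edge [ 2.9 15.6]
blade edge [16.8 15.7]
anvil edge [ 0.8 25.2] slope top [-4.3 27.4]
grasp in holder [10.2 -1.7] [ 0.50224428 -0.15391037  0.20365946]
grasp [ 0.5022 -0.1539  0.2037] rpy [-1.7989e+02 -1.2000e-01  9.7330e+01]
shift tool mm [ 1.7 -2.6 -1.3] turn [-0.11 -0.12  0.33] force [ 0.2  0.  -2.2] w 0.0193 t 27.95
```

Emit:
carry_out(
  increments="0 0.001 -0.002 0.012 0 0 0.2; 0 0 0 0.012 0 0 0; 0 0 0 0.01 0 0 0; 0 0 0 0 0 0 0",
)

```text
time_s: 28.45
tool_pos: [0.5003, -0.15, 0.2184]
tool_rot: [-179.9, -0.1, 97.4]
force: [0.3, 0.5, -1.9]
grip_width: 0.0198
```

```bash
python3 - <<'E'
from cell import *
from h import *
tool(get_obs(),[.4999,-.1526,.150],97.1)
p=read_camera("wrist"); cv2.imwrite("pics/w19.png",p["img"][130:290,200:500])
E
```

```text
grasp [ 0.5002 -0.1499  0.1674] rpy [-1.7989e+02 -1.2000e-01  9.7420e+01]
shift tool mm [-2.7 -0.6 17.4] turn [-0.11 -0.12  0.32] force [ 0.3  0.5 -1.9] w 0.0198 t 28.45
```

Emit:
carry_out(
  increments="0 -0.0025 -0.0005 0.004 0 0 0.2; 0 0 0 0.004 0 0 0; 0 0 0 0 0 0 0",
)

```text
time_s: 28.88
tool_pos: [0.5006, -0.1532, 0.211]
tool_rot: [-180.0, -0.1, 97.2]
force: [-0.3, -0.0, -1.9]
grip_width: 0.0197
```

```bash
python3 - <<'E'
from cell import *
from h import *
tool(get_obs(),[.4999,-.1526,.150],97.1)
E
```

```text
grasp [ 0.5005 -0.1532  0.16  ] rpy [-1.7995e+02 -6.0000e-02  9.7170e+01]
shift tool mm [ 0.6 -0.5 10. ] turn [-0.05 -0.06  0.07] force [-0.3 -0.  -1.9] w 0.0197 t 28.875
```

Emit:
carry_out(
  increments="0 0 -0.0005 0.003 0 0 0; 0 0 0 0.003 0 0 0; 0 0 0 0 0 0 0",
)

```text
time_s: 29.25
tool_pos: [0.4994, -0.1537, 0.2048]
tool_rot: [-179.9, -0.0, 97.1]
force: [-1.5, -0.1, -1.1]
grip_width: 0.0198
```

```bash
python3 - <<'E'
from cell import *
from h import *
tool(get_obs(),[.4999,-.1526,.150],97.1)
E
```

```text
grasp [ 0.4992 -0.1536  0.1538] rpy [-1.7985e+02 -5.0000e-02  9.7140e+01]
shift tool mm [0.9 0.8 3.8] turn [-0.15 -0.05  0.04] force [-1.5 -0.1 -1.1] w 0.0198 t 29.25
```

Emit:
carry_out(
  increments="0 0 0 0.003 0 0 0; 0 0 0 0.003 0 0 0",
)

```text
time_s: 29.5
tool_pos: [0.4996, -0.1539, 0.1999]
tool_rot: [-179.9, 0.0, 97.1]
force: [-3.6, 0.0, 6.4]
grip_width: 0.02
```

```bash
python3 - <<'E'
from cell import *
from h import *
tool(get_obs(),[.4997,-.1526,.1439],97.1)
E
```

```text
grasp [ 0.4995 -0.1539  0.1489] rpy [-1.7987e+02  2.0000e-02  9.7130e+01]
shift tool mm [1.3 0.4 5. ] turn [-0.13  0.02  0.03] force [-3.6  0.   6.4] w 0.02 t 29.5
```

Emit:
carry_out(
  increments="0 0 0 0.003 0 0 0; 0 0 0 0.003 0 0 0",
)

```text
time_s: 29.75
tool_pos: [0.4996, -0.1541, 0.1938]
tool_rot: [-179.9, 0.0, 97.1]
force: [-2.7, -1.2, 2.9]
grip_width: 0.0197
```

```bash
python3 - <<'E'
from cell import *
from h import *
tool(get_obs(),[.4997,-.1526,.1439],97.1)
E
```

```text
grasp [ 0.4994 -0.1541  0.1428] rpy [-1.7987e+02  5.0000e-02  9.7120e+01]
shift tool mm [ 1.5  0.4 -1.1] turn [-0.13  0.05  0.02] force [-2.7 -1.2  2.9] w 0.0197 t 29.75
```

Emit:
carry_out(
  increments="0 0 0 0.003 0 0 0; 0 0 0 0.003 0 0 0",
)

```text
time_s: 30.0
tool_pos: [0.4996, -0.1542, 0.1874]
tool_rot: [-179.9, 0.1, 97.1]
force: [-3.3, -0.1, 3.6]
grip_width: 0.0197
```

```bash
python3 - <<'E'
from cell import *
from h import *
tool(get_obs(),[.4997,-.1526,.1239],97.1)
p=read_camera("wrist"); cv2.imwrite("pics/w20.png",p["img"][150:,150:500])
E
```

```text
grasp [ 0.4995 -0.1543  0.1364] rpy [-1.7987e+02  6.0000e-02  9.7120e+01]
shift tool mm [ 1.6  0.5 12.5] turn [-0.13  0.06  0.02] force [-3.3 -0.1  3.6] w 0.0197 t 30.0
```

Emit:
carry_out(
  increments="0.4 0 0 0 0 0 0; 0.4 0 0 0 0 0 0; 0.4 0 0 0 0 0 0",
)

```text
time_s: 30.42
tool_pos: [0.501, -0.1536, 0.1867]
tool_rot: [179.9, 0.0, 97.2]
force: [0.0, -0.5, -0.2]
grip_width: 0.034
```

```bash
python3 - <<'E'
from cell import *
from h import *
tool(get_obs(),[.4997,-.1526,.1239],97.1)
p=read_camera("wrist"); q=cv2.imread("pics/w20.png"); cv2.imwrite("pics/w21.png",np.hstack([q,p["img"][150:,150:500]]))
E
```

```text
grasp [ 0.501  -0.1536  0.1357] rpy [1.7991e+02 1.0000e-02 9.7160e+01]
shift tool mm [ 1.1 -1.2 11.8] turn [0.09 0.01 0.06] force [ 0.  -0.5 -0.2] w 0.034 t 30.425
```

View pics/w21.png

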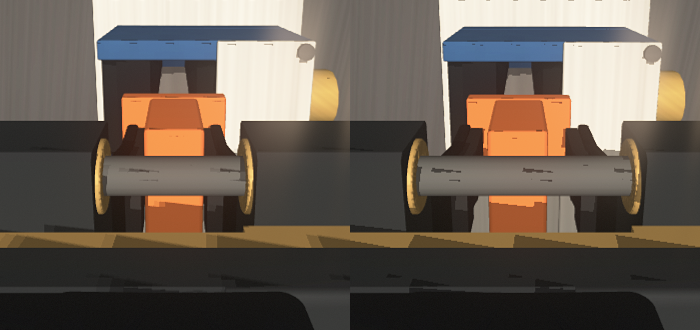

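Emit:
carry_out(
  increments="0.4 0 -0.0017 0 0 0 0; 0.4 0 0 0 0 0 0; 0 0 0 0 0 0 0; 0 0 0 0 0 0 0; 0 0 0 0 0 0 0",
  force=40,
)

```text
time_s: 31.1
tool_pos: [0.4991, -0.1538, 0.1869]
tool_rot: [179.9, 0.0, 97.2]
force: [-1.2, 0.4, 0.5]
grip_width: 0.0194
```

Emit:
carry_out(
  increments="0 0 0 0.003 0 0 0; 0 0 0 0.003 0 0 0",
)

```text
time_s: 31.35
tool_pos: [0.4992, -0.154, 0.1814]
tool_rot: [179.9, 0.1, 97.1]
force: [-1.6, 0.2, 4.6]
grip_width: 0.0199
```

```bash
python3 - <<'E'
from cell import *
from h import *
tool(get_obs(),[.4997,-.1526,.1239],97.1)
E
```

```text
grasp [ 0.4993 -0.1541  0.1304] rpy [1.7992e+02 7.0000e-02 9.7130e+01]
shift tool mm [1.4 0.6 6.5] turn [0.08 0.07 0.03] force [-1.6  0.2  4.6] w 0.0199 t 31.35
```

Emit:
carry_out(
  increments="0 0 0 0.003 0 0 0; 0 0 0 0.0025 0 0 0",
)

```text
time_s: 31.6
tool_pos: [0.4992, -0.1542, 0.1757]
tool_rot: [179.9, 0.1, 97.1]
force: [-0.9, 1.1, 4.1]
grip_width: 0.0195
```

Emit:
carry_out(
  increments="0 0 0 0.002 0 0 0",
)

```text
time_s: 31.72
tool_pos: [0.4995, -0.1544, 0.1747]
tool_rot: [179.9, 0.1, 97.1]
force: [-4.9, 0.5, 20.9]
grip_width: 0.0196
```

```bash
python3 - <<'E'
from cell import *
from h import *
tool(get_obs(),[.4997,-.1526,.1234],97.1)
E
```

```text
grasp [ 0.4996 -0.1545  0.1237] rpy [1.7991e+02 1.2000e-01 9.7120e+01]
shift tool mm [1.9 0.4 0.3] turn [0.09 0.12 0.02] force [-4.9  0.5 20.9] w 0.0196 t 31.725
```

Emit:
carry_out(
  increments="0 0 0 0 0 0 0; 0.5 0 0 0 0 0 0; 0.5 0 0 0 0 0 0; 0.5 0 0 0 0 0 0; 0.5 0 0 0 0 0 0",
)

```text
time_s: 32.35
tool_pos: [0.4996, -0.1539, 0.1734]
tool_rot: [179.9, 0.1, 97.2]
force: [-0.2, 0.1, 0.9]
grip_width: 0.0426
```

```bash
python3 - <<'E'
from cell import *
from h import *
tool(get_obs(),[.4997,-.1526,.1234],97.1)
p=read_camera("wrist")
im=cv2.resize(p["img"][225:385,260:420],(600,600),interpolation=cv2.INTER_CUBIC)
th=np.radians(7); c,s=np.cos(th),np.sin(th)
for z,col in ((.138,(0,0,255)),(.1425,(0,255,0))):
  M=np.array([(-10,20),(10,20),(10,-20),(-10,-20)])/1e3+[.007,0]
  X=np.c_[.492+c*M[:,0]-s*M[:,1],-.1535+s*M[:,0]+c*M[:,1],np.full(4,z)]
  q=(w2px(p,X)-[260,225])*3.75; cv2.polylines(im,[q.astype(int)],True,col,1)
cv2.imwrite("pics/w22.png",im)
E
```

```text
grasp [ 0.4997 -0.1539  0.1224] rpy [1.7988e+02 5.0000e-02 9.7150e+01]
shift tool mm [ 1.3  0.1 -1. ] turn [0.12 0.05 0.05] force [-0.2  0.1  0.9] w 0.0426 t 32.35
```

View pics/w22.png

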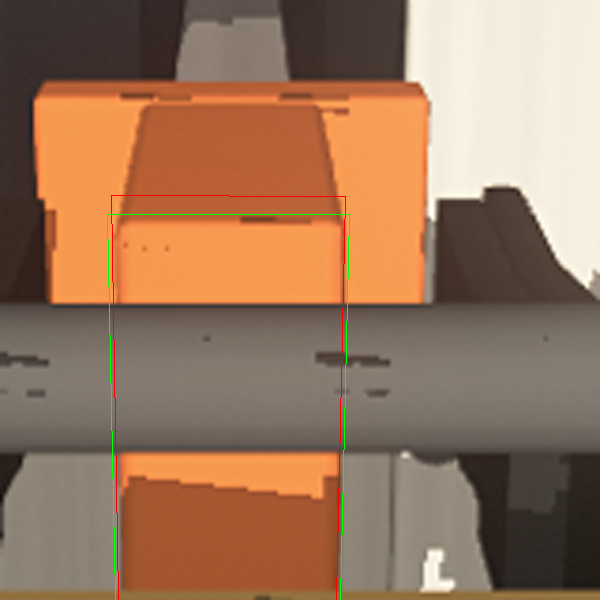

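Emit:
carry_out(
  increments="0.5 0 0 -0.02 0 0 0; 0.5 0 0 -0.03 0 0 0; 0.5 0 0 -0.05 0 0 0; 0.5 -0.02 0 -0.05 0 0 0; 0.5 -0.02 0 0 0 0 0; 0.5 0 0 0 0 0 0",
)

```text
time_s: 33.15
tool_pos: [0.5039, -0.1941, 0.3262]
tool_rot: [180.0, -0.0, 97.2]
force: [-0.2, -0.1, -0.6]
grip_width: 0.0433
```

```bash
python3 - <<'E'
from cell import *
from h import *
o=get_obs(); tool(o,[.4997,-.1526,.1234],97.1)
p=read_camera("wrist"); cv2.imwrite("pics/w23.png",p["img"]); import pickle; pickle.dump(p,open("w23.pkl","wb"))
cv2.imwrite("pics/w23z.png",cv2.resize(p["img"][80:280,220:440],(660,600),interpolation=cv2.INTER_CUBIC))
s=read_camera("side"); cv2.imwrite("pics/s23.png",cv2.resize(s["img"][160:420,220:430],(630,780),interpolation=cv2.INTER_CUBIC)[:600])
E
```

```text
grasp [ 0.5039 -0.1941  0.2752] rpy [ 1.7998e+02 -2.0000e-02  9.7220e+01]
shift tool mm [ 41.6   1.  151.8] turn [ 0.02 -0.02  0.12] force [-0.2 -0.1 -0.6] w 0.0433 t 33.15
```

View pics/w23z.png

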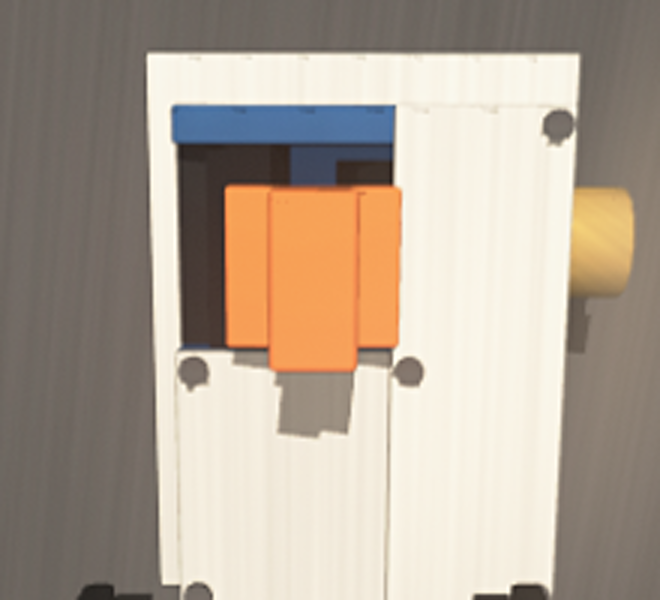

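View pics/s23.png

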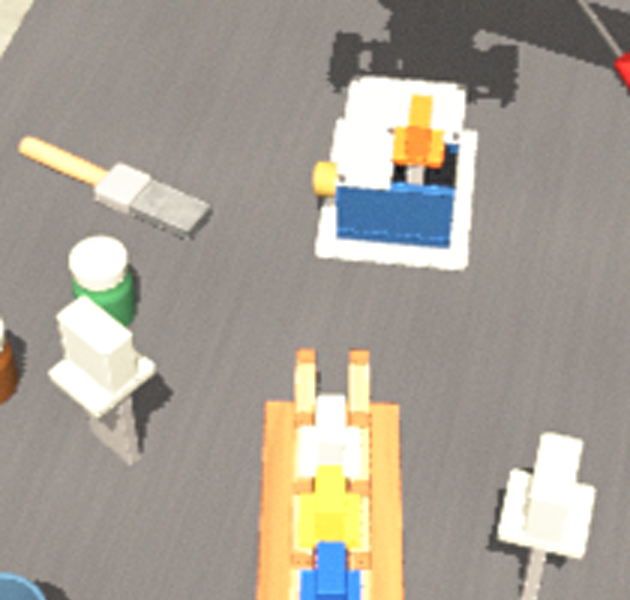

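```bash
python3 - <<'E'
from h import *
from fh2 import fit,tohold
import pickle
p=pickle.load(open("w23.pkl","rb"))
A=lambda l:np.array([(220+a/3-.4,80+b/3-.4) for a,b in l])
q0=fit(p,[(tuple(A([(172,108)])[0]),(-30,37,80)),(tuple(A([(575,107)])[0]),(75,37,81)),(tuple(A([(176,143)])[0]),(-30,27,80)),(tuple(A([(146,54)])[0]),(-45,55,None)),(tuple(A([(580,54)])[0]),(90,55,None)),(tuple(A([(177,350)])[0]),(-30,-27,81))])
obs=np.r_[A([(270,190),(357,190),(356,371),(270,371)]),A([(226,347),(399,347)])]
M=np.array([(-10,20,16),(10,20,16),(10,-20,16),(-10,-20,16),(-22,-20,-24),(22,-20,-24)])/1e3
def f(q):
    X=R.from_euler('xyz',[q[3],q[4],q[2]]).apply(M)+[q[0],q[1],q[5]]
    return (w2px(p,X)-obs).ravel()
r=least_squares(f,[.499,-.154,.12,0,0,.122]); print(r.x[:2].round(4),np.degrees(r.x[2:5]).round(2),"grip z",r.x[5].round(4),np.abs(r.fun).max()); print(tohold(q0,r.x[:2]))
r=least_squares(lambda q:f([q[0],q[1],q[2],0,0,q[3]]),[.499,-.154,.12,.122]);print(r.x.round(4),np.abs(r.fun).max())
E
```

```text
[ 0.4925 -0.1528] 7.14 0.0048
[[-0.5 -1.1]
 [ 1.6 -0.5]
 [-1.5  0.7]
 [ 0.3  0. ]
 [ 0.3  0.3]
 [-0.2  0.9]]
[ 0.4995 -0.1552] [ 7.15 -0.65  0.17] grip z 0.1177 0.687789448070987
[ 6.7 -3.2]
[ 0.4995 -0.1551  0.1241  0.1187] 0.7738904470535886
```

```bash
python3 - <<'E'
from cell import *
print(sign_off())
E
```

```text
the job is handed in; nothing more can be done
None
```

The gap is between 11 and 14 mm: the white 8 mm and yellow 11 mm leaves dropped in loose, and the orange 14 mm leaf was the first to bind. I handed the job in at 33 s of the 72 s allowed.

- **Loose leaves:** both went down without resistance and fell the last few millimetres on their own when I let go. I hung each back in its own place, and the last side and wrist pictures show them in the rack.
- **Binding leaf:** at about 48 mm depth I let the orange leaf go and it stayed put. I then pushed it to the floor with about 5 to 6 N. The push peaked at about 21 N when it bottomed, under the 30 N limit. I opened the gripper and backed away.
- **Last checks:** the orange leaf stands free within 1 degree of upright, with its blade centre 6.7 mm from the anvil face (7 expected). The picture fit put its grip point at 118 mm, where fully home is 122 mm. The same kind of check also read the loose yellow leaf a little low, so I took this as fit error. The sharp rise in force at the floor agrees that it is home.
- **Unplanned contact:** the fingertips pressed on the yellow leaf's collar with about 9.5 N while it hung in the rack, before I gripped it. I backed off and saw nothing shift.
- **The rest:** the blue 17 mm leaf was never touched, and I touched none of the other things on the bench.

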